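# Clamp the depositor pump cover crosswise

## Robot

A 6-joint arm with a two-finger parallel gripper is mounted at the origin on the work surface. World frame = base frame: x ahead of the robot, y to its left, z up, the work surface at z = 0. Lengths are in m, angles in degrees, forces in N, time in s.
With the tool pointing down it reaches from about 0.3 to 0.75 m from the base axis. Payload 8.5 kg.
Tool frame: the origin (TCP) lies between the finger pads; the fingertips stand 19 mm ahead of it and the grasp point (between the pads) is the TCP; z points along the fingers, y is the direction in which the jaws open and shut (so a half turn about z gives the same grasp; the last joint's range is limited). The gripper opens to 85 mm and grips with 20 to 120 N. Pads are 22 mm wide; open, the fingers measure 114 mm over their backs; the gripper's body (76 mm by 85 mm) begins 54 mm behind the grasp point. The pads swing forward as they close: fully open they stand 13 mm farther back than shut.
Start: joints at [50.919, 21.807, 74.336, -0, 83.858, -12.336], TCP at [0.248, 0.491, 0.227] pointing down, gripper open.
Joint ranges: [-178.18, 178.18], [-50.72, 133.34], [12.68, 142.11], [-81.47, 261.47], [9.98, 163.14], [-165.26, 165.26]. Speed limits (degrees/s): [136.94, 136.94, 180, 180, 180, 180].

## Interface

Orientations are given as a 3x3 rotation matrix whose columns are the frame's x, y, z axes.
In Python, from rig import env gives the robot as it stands.
- The arm moves only by the shell command python3 -m pendant 'ROWS' [OPENING] [FORCE]. ROWS is JSON, a list of rows, each a list of 2 entries, a list of its own where there are three numbers: the shift along the tool's x, y, z scaled (see below), then the turn, a rotation vector about the tool's x, y, z scaled (see below). A call has 1 to 20 rows; each row shifts and turns the commanded pose from where the row before left it, along the tool's axes as they then stand; what a row does not reach is not made up. The controller multiplies each number of a shift by 0.1 m and each number of a turn by pi/2 rad. A row lasts 1/8 s, in which the tool goes at most 62.5 mm and 10.7 degrees, less where a joint would pass 70% of its speed; a pose out of reach is approached as far as the arm can. A call with a number of a shift or a turn outside -1 to 1 is refused whole. A call with a gripper value outside its range is refused whole. OPENING is the gripper command: -1 is shut, 1 is fully open, values between are in proportion, set as the call begins (- or left out, the last holds). The fingers move at their own pace and stop on an object; FORCE is the grip in N (left out, the last holds). Time passes only in rows, so rows that do not move let the fingers close. It gives the time, the measured TCP pose, the force and the opening at its end, in the units of the state.
- env.observe(): the state, without advancing time (a new reading comes with each control period).
- env.get_image(name): name is "side" or "top" or "wrist"; returns a dict with "image" (420x560x3 uint8, red, green, blue), "K" (3x3 intrinsics, pixels), "distortion" ([k1, k2, p1, p2, k3] as OpenCV has them; the pictures are not rectified), "R" (3x3) and "t" (3): a world point X has camera coordinates R X + t. Camera axes: x right, y down, z forward; pixel columns grow to the right and rows downward; lengths in m; the calibration is good to about 2 mm. A picture is of the moment at which its call begins. There is no depth.
- env.close_job(): hands the job in, once; it reports no verdict.
The state is a dict: "time_s": time; "q": joint angles; "qvel": joint speeds; "joint_efforts": joint torques, N m; "position": TCP position; "tool_rot": TCP orientation; "ft_force": force on the tool from outside, world axes, zero at the start; "wrist_torque": the same for the moment, N m; "grip_width": finger opening in m.
Only numpy, scipy, OpenCV 4.12 (cv2) and the standard library are available. Lean on these libraries where they do the work, as an engineer would, in place of code of your own. Each camera call takes 0.05 s, during which the arm holds its last target.

## Task

Tighten the cover of the dough-depositor pump with its four bar knobs, clockwise and crosswise (each time the opposite knob next, never two neighbours ahead of the other two) in two rounds: in the first turn each knob only until it just begins to bite on the gasket, and once all four are snug go round again and turn each one firmly tight. Feel the turning moment so that no knob is overtightened and the gasket is not crushed, leave the jug, tub and scraper alone, and let go at the end.

Things in the scene. Friction and masses are not known exactly. Their poses are not given: they have to be found in the camera images.
- pump: Stainless dough-depositor pump lying on its back, cover up: aluminium base plate 230 x 170 x 12 mm, round body on it with a flange of 216 mm diameter; a pipe stub sticks out of either side along its y axis, out to 145 mm from the centre. Fixed to the bench. Origin: centre of its underside, z up.
- cover: Round steel cover, 212 mm diameter, 15 mm thick with its rubber gasket, lying on the pump's flange; its top is 75 mm above the bench, with a flat 56 mm boss 6 mm higher in the middle. Origin: on the pump's axis, 60 mm above the bench. It does not move.
- knob1: Black bar knob at 45 deg (counter-clockwise from above, from the pump's x axis) on a 78 mm radius circle about the pump axis, opposite knob3. All four are alike: upright bar 50 mm long, 12 mm thick, 30 mm high, top 121 mm above the bench; below it a stem 10 mm across and a washer 28 mm across, 6 mm high, on the cover. Origin: on the turning axis at the bar's centre (106 mm above the bench); x along the bar, z up.
- knob2: Black bar knob at 135 deg (counter-clockwise from above, from the pump's x axis) on a 78 mm radius circle about the pump axis, opposite knob4. Like knob1. All knobs turn only about z, clockwise from above to tighten; height never changes; they stay where left. A knob turns against about 0.35 Nm until, 0.3 to 1.15 rad from its start (each different, unseen), it bites on the gasket.
- knob3: Black bar knob at 225 deg (counter-clockwise from above, from the pump's x axis) on a 78 mm radius circle about the pump axis, opposite knob1. Like knob1. From the bite on, any knob's moment climbs 0.5 Nm per rad above its free-running moment. Snug (round one): 0.02 to 0.12 Nm above free running, aim 0.07. Judge by the rise: read at a standstill after small turns, all moments are offset down, even reversed.
- knob4: Black bar knob at 315 deg (counter-clockwise from above, from the pump's x axis) on a 78 mm radius circle about the pump axis, opposite knob2. Like knob1. Firmly tight (round two), any knob: 0.15 to 0.29 Nm above free running, which is 0.30 to 0.58 rad past the bite; aim at 0.22 Nm above (0.44 rad past). More crushes the gasket.
- jug: Bystander: steel measuring jug with a handle, 84 mm diameter, 100 mm high. Origin: centre of its underside.
- tub: Bystander: white lidded plastic tub, 106 mm diameter, 98 mm high. Origin: centre of its underside.
- scraper: Bystander: bench scraper lying flat, steel blade 100 x 150 mm with a wooden grip, 25 mm high. Origin: centre of its underside.

How it is judged:
By the outcome, as a careful person would: the job done as asked, in the order asked, and still so for the second after the job is handed in, with the robot touching nothing.
It also fails if it takes over 72 s, if anything falls off the work surface, if the arm or the gripper's body presses on something with over 40 N, if the wrist force passes 120 N, or if a joint passes its speed limit or range.

## Working session

There is one attempt and no reset: what is moved stays moved. The work goes in short steps, Python scripts to look and compute and a shell command to move; the robot and the scene stay as the last step left them, time stands still between calls to the robot, and variables do not carry over. Pictures are saved under pics/ and viewed, and the job is handed in when it is done.

```bash
ls; mkdir -p pics
python3 - <<'E'
from rig import env
import cv2
s=env.observe(); print({k:s[k] for k in s})
for n in ("side","top","wrist"):
    d=env.get_image(n); cv2.imwrite(f"pics/a_{n}.png",d["image"][:,:,::-1]); print(n,d["K"],d["distortion"],d["R"],d["t"])
E
```

```text
pics
{'time_s': 0.0, 'q': array([ 5.09207001e+01,  2.18420799e+01,  7.43841989e+01, -6.56049831e-05,
        8.38589138e+01, -1.23354283e+01]), 'qvel': array([ 0.0133546 ,  0.02221741,  0.01656264,  0.0914647 , -0.05827071,
       -0.05466299]), 'joint_efforts': array([-6.08803930e-04, -4.48460591e+01, -2.31276262e+01, -3.14521913e-04,
        4.94460168e-03,  2.45828949e-05]), 'position': array([0.24730936, 0.49092931, 0.22640484]), 'tool_rot': array([[-8.93026988e-01,  4.50002134e-01, -9.36446099e-04],
       [ 4.50002997e-01,  8.93026298e-01, -1.15495357e-03],
       [ 3.16539423e-04, -1.45280826e-03, -9.99998895e-01]]), 'ft_force': array([ 0.72762223, -0.66759945, -0.32444039]), 'wrist_torque': array([-0.01504872, -0.00187093,  0.00824178]), 'grip_width': 0.08554448056847985}
side [[447.50833182   0.         279.80016466]
 [  0.         447.50833182 211.23952351]
 [  0.           0.           1.        ]] [0.02043788 0.         0.         0.         0.        ] [[ 0.99680647 -0.07774246  0.01824762]
 [-0.02983113 -0.57448521 -0.81797118]
 [ 0.07407408  0.81481461 -0.57496972]] [-0.63596246  0.09831285  1.34399781]
top [[382.24428109   0.         275.07212183]
 [  0.         382.24428109 214.21657827]
 [  0.           0.           1.        ]] [-0.10140609  0.          0.          0.          0.        ] [[-0.01525682 -0.99984016 -0.00932113]
 [-0.98867341  0.01647713 -0.14917568]
 [ 0.14930542  0.00693961 -0.98876677]] [0.02414656 0.64156691 1.14968018]
wrist [[350.22260927   0.         280.34664271]
 [  0.         350.22260927 207.88559189]
 [  0.           0.           1.        ]] [-0.05338566  0.          0.          0.          0.        ] [[ 0.44971147  0.89317271 -0.00144889]
 [ 0.85420922 -0.42961836  0.29283899]
 [ 0.26093332 -0.13293071 -0.95616067]] [-0.54850018 -0.03825311  0.38013416]
```

View pics/a_top.png

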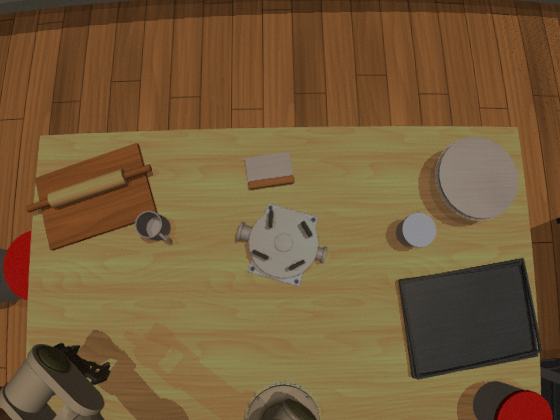

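View pics/a_side.png

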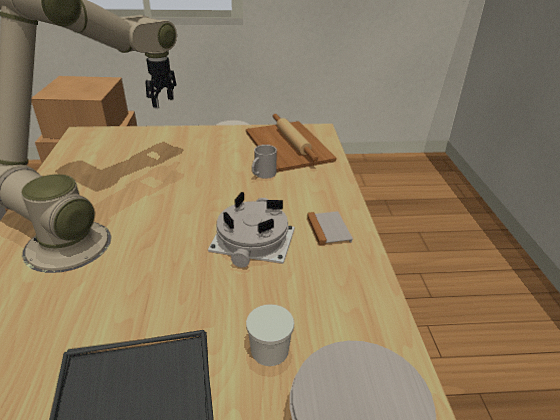

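View pics/a_wrist.png

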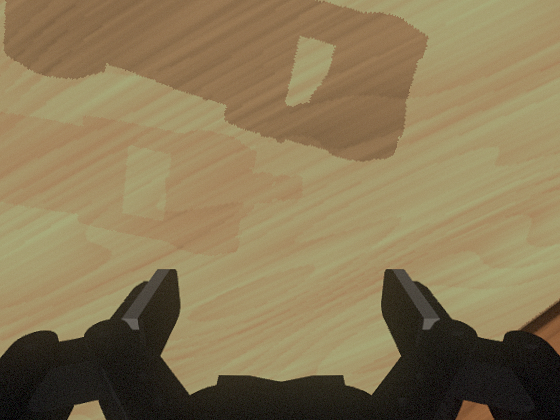

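The top view shows the pump centred near (284,243). Its four black bars are near (270,216), (306,229), (295,265) and (260,255), and the pipe stubs are at (243,232) and (321,255). The jug is at (152,227), the tub at (416,230) and the scraper at (270,170). The wrist camera sees only bench.

```bash
cat > h.py <<'E'
import numpy as np, cv2
def ray(d,uv):
    p=cv2.undistortPoints(np.array(uv,float).reshape(-1,1,2),d["K"],np.array(d["distortion"])).reshape(-1,2)
    v=np.c_[p,np.ones(len(p))]@d["R"]; c=-d["R"].T@d["t"]; return c,v
def onplane(d,uv,z):
    c,v=ray(d,uv); s=(z-c[2])/v[:,2]; return c+s[:,None]*v
def proj(d,X):
    return cv2.projectPoints(np.array(X,float).reshape(-1,1,3),cv2.Rodrigues(d["R"])[0],d["t"],d["K"],np.array(d["distortion"]))[0].reshape(-1,2)
E
python3 - <<'E'
from rig import env
from h import *
d=env.get_image("top"); im=d["image"]
g=im.max(2)
roi=np.zeros_like(g); cv2.circle(roi,(284,243),36,255,-1)
m=((g<75)&(roi>0)).astype(np.uint8)
n,l,st,ce=cv2.connectedComponentsWithStats(m)
for i in range(1,n):
    if st[i,4]<15: continue
    pts=np.argwhere(l==i)[:,::-1].astype(float)
    (c,sz,a)=cv2.minAreaRect(pts.astype(np.float32))
    W=onplane(d,[ce[i]],0.115)[0]; P=onplane(d,pts,0.115)[:,:2]
    w,v=np.linalg.eigh(np.cov(P.T)); print(st[i,4],ce[i],sz,W,np.degrees(np.arctan2(v[1,1],v[0,1])),np.sqrt(w*12))
crop=cv2.resize(im[185:305,215:355],None,fx=5,fy=5,interpolation=cv2.INTER_CUBIC)
cv2.imwrite("pics/b_top.png",crop[:,:,::-1])
s=env.get_image("side"); crop=cv2.resize(s["image"][175:275,190:320],None,fx=6,fy=6,interpolation=cv2.INTER_CUBIC)
cv2.imwrite("pics/b_side.png",crop[:,:,::-1])
# object positions
for nme,uv,z in (("tub",(418,229),.098),("jug",(150,222),.1),("scr",(270,170),.02)): print(nme,onplane(d,[uv],z))
E
```

```text
64 [270.140625 218.78125 ] (3.533808946609497, 17.11688804626465) [0.61840414 0.02820396 0.115     ] 173.94560054564056 [0.01080467 0.05237931]
76 [305.97368421 228.61842105] (16.120866775512695, 4.801960468292236) [ 0.58744936 -0.07677175  0.115     ] -151.23651448661477 [0.01392347 0.04790516]
69 [259.84057971 254.39130435] (16.138315200805664, 4.138029098510742) [0.51407337 0.05965412 0.115     ] 64.13906855523021 [0.01224495 0.04837041]
59 [295.74576271 264.66101695] (3.5777084827423096, 16.54690170288086) [ 0.48265883 -0.04433199  0.115     ] 116.94949732625031 [0.01036063 0.04753799]
tub [[ 0.58204243 -0.41714787  0.098     ]]
jug [[0.61651711 0.39293524 0.1       ]]
scr [[0.7926455  0.02846037 0.02      ]]
```

View pics/b_top.png

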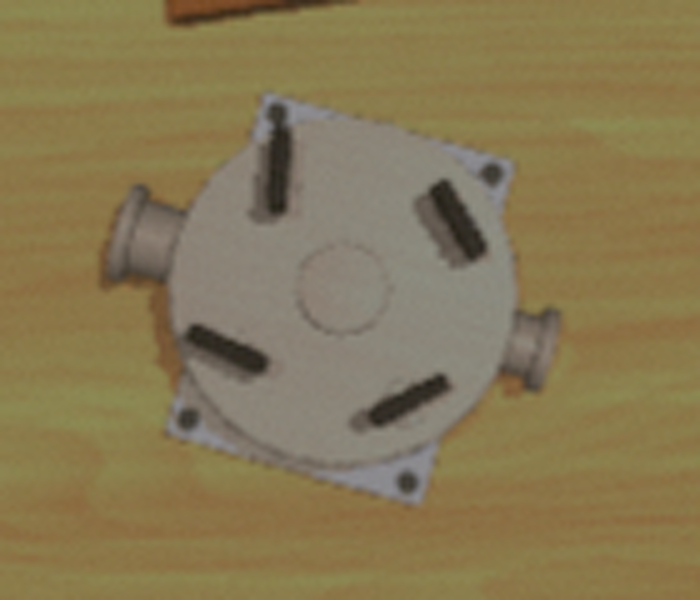

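View pics/b_side.png

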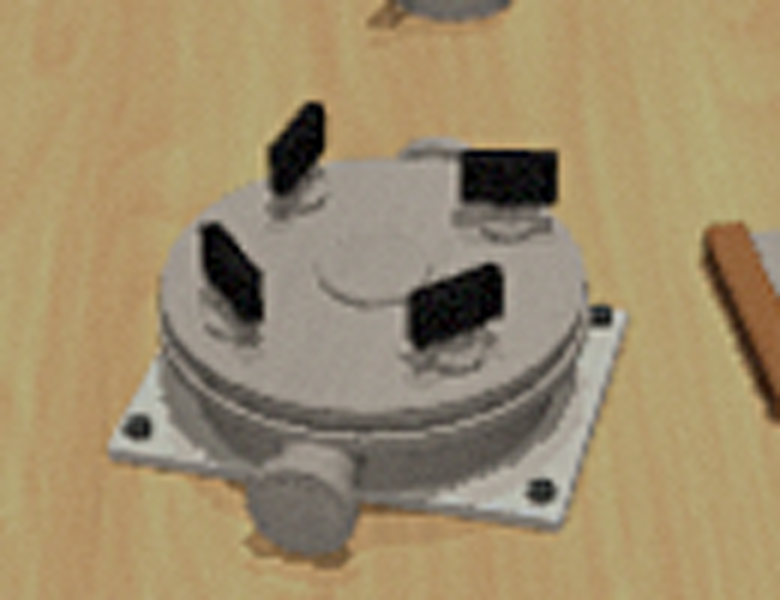

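The bars show clearly in both views: in the top crop at (278,168), (457,220), (228,350) and (405,400). The first one merges with a base-plate bolt at (277,112). Next I'll cross-check with the side view and refine the pump fit.

Run:
```python
from rig import env
from h import *
c=np.array([.5507,-.0085]); a0=-16.8
K={i+1:np.r_[c+.078*np.array([np.cos(np.radians(a0+45+90*i)),np.sin(np.radians(a0+45+90*i))]),.106] for i in range(4)}
bar={1:-6.5,2:64.,3:117.,4:29.}
for nm in("top","side"):
    d=env.get_image(nm); g=d["image"].max(2)
    m=(g<(75 if nm=="top" else 60)).astype(np.uint8)
    print(nm)
    for k in K:
        u=np.array([np.cos(np.radians(bar[k])),np.sin(np.radians(bar[k])),0]); n=np.array([-u[1],u[0],0])
        box=[K[k]+s*.025*u+t*.006*n+w*np.array([0,0,.015]) for s in(-1,1) for t in(-1,1) for w in(-1,1)]
        P=proj(d,box).astype(np.float32); h=cv2.convexHull(P)
        model=np.zeros_like(m); cv2.fillConvexPoly(model,np.round(h).astype(int),1)
        big=cv2.dilate(model,np.ones((5,5)))
        pm=np.argwhere(model)[:,::-1].mean(0); q=np.argwhere(m&big)[:,::-1]
        print(k,K[k].round(4),"pred",pm.round(2),"seen",q.mean(0).round(2),len(q),model.sum())
d=env.get_image("top")
print(onplane(d,[(215+343/5-.4,185+288/5-.4)],.081), "boss centre")
```

```text
top
1 [0.6194 0.0284 0.106 ] pred [270. 219.] seen [270.2  217.94] 69 101
2 [0.5138 0.0602 0.106 ] pred [259.71 254.41] seen [259.84 254.39] 69 91
3 [ 0.482  -0.0454  0.106 ] pred [296. 265.] seen [295.88 264.62] 60 111
4 [ 0.5876 -0.0772  0.106 ] pred [306.07 229.16] seen [306.01 228.62] 77 109
side
1 [0.6194 0.0284 0.106 ] pred [273.5 203.5] seen [274.39 204.07] 144 198
2 [0.5138 0.0602 0.106 ] pred [238.43 198.61] seen [238.99 199.64] 92 152
3 [ 0.482  -0.0454  0.106 ] pred [227.24 219.18] seen [228.17 220.35] 99 159
4 [ 0.5876 -0.0772  0.106 ] pred [264.35 224.83] seen [265.37 225.46] 151 212
[[ 0.55119738 -0.00952577  0.081     ]] boss centre
```

Both views agree with the model to about 2 mm. I'll take the centre as about (0.5517,-0.009) and write a planner that prints the tool-frame shift and turn per row.

```bash
cat > plan.py <<'E'
import sys; from rig import env; from h import *
# usage plan.py x y z phi nrows
def plan(p,phi,n):
    s=env.observe(); R=s["tool_rot"]; p0=s["position"]
    ph0=np.degrees(np.arctan2(R[1,0],R[0,0])); d=(phi-ph0+180)%360-180
    Rd=np.column_stack([[np.cos(np.radians(phi)),np.sin(np.radians(phi)),0],[np.sin(np.radians(phi)),-np.cos(np.radians(phi)),0],[0,0,-1]])
    rv=cv2.Rodrigues(R.T@Rd)[0].ravel()
    st=rv/n; M=np.zeros((3,3)); Rk=R.copy(); dR=cv2.Rodrigues(st)[0]
    for k in range(n): M+=Rk; Rk=Rk@dR
    sh=np.linalg.solve(M,np.array(p)-p0)
    print("from",p0.round(4),round(ph0,1),"dphi",round(d,1),"row x",n,[(sh/.1).round(4).tolist(),(st/(np.pi/2)).round(4).tolist()],"mm",np.linalg.norm(sh*1e3).round(1),"deg",np.degrees(np.linalg.norm(st)).round(1))
a=list(map(float,sys.argv[1:])); plan(a[:3],a[3],int(a[4]))
E
python3 plan.py .62 .028 .20 173.5 14
```

```text
from [0.2475 0.4911 0.2269] 153.3 dphi 20.2 row x 14 [[-0.3544, -0.2376, 0.0192], [-0.0, -0.0, -0.0161]] mm 42.7 deg 1.4
```

```bash
python3 -m pendant '[[[-0.354,-0.238,0.019],[0,0,-0.016]],[[-0.354,-0.238,0.019],[0,0,-0.016]],[[-0.354,-0.238,0.019],[0,0,-0.016]],[[-0.354,-0.238,0.019],[0,0,-0.016]],[[-0.354,-0.238,0.019],[0,0,-0.016]],[[-0.354,-0.238,0.019],[0,0,-0.016]],[[-0.354,-0.238,0.019],[0,0,-0.016]],[[-0.354,-0.238,0.019],[0,0,-0.016]],[[-0.354,-0.238,0.019],[0,0,-0.016]],[[-0.354,-0.238,0.019],[0,0,-0.016]],[[-0.354,-0.238,0.019],[0,0,-0.016]],[[-0.354,-0.238,0.019],[0,0,-0.016]],[[-0.354,-0.238,0.019],[0,0,-0.016]],[[-0.354,-0.238,0.019],[0,0,-0.016]],[[0,0,0],[0,0,0]]]' 0 40
python3 plan.py .62 .028 .20 173.5 2
python3 - <<'E'
from rig import env
from h import *
d=env.get_image("wrist"); cv2.imwrite("pics/c_w.png",d["image"][:,:,::-1])
print(env.observe()["q"].round(1),env.observe()["wrist_torque"],env.observe()["ft_force"])
np.savez("w1.npz",**{k:d[k] for k in("image","K","distortion","R","t")})
E
```

```text
time_s: 2.28
position: [0.6203, 0.0254, 0.1994]
tool_rot: [[-0.993, 0.117, -0.001], [0.117, 0.993, -0.0], [0.001, -0.0, -1.0]]
ft_force: [-0.8, 1.1, -0.5]
grip_width: 0.0428
from [0.6203 0.0254 0.1994] 173.3 dphi 0.2 row x 2 [[0.0029, 0.0128, -0.0032], [-0.0001, -0.0002, -0.0013]] mm 1.3 deg 0.1
[ -8.5  30.   65.1   0.   85.  -91.8] [-0.00089524  0.02986272 -0.02094286] [0.70691929 0.66605898 0.017393  ]
```

View pics/c_w.png

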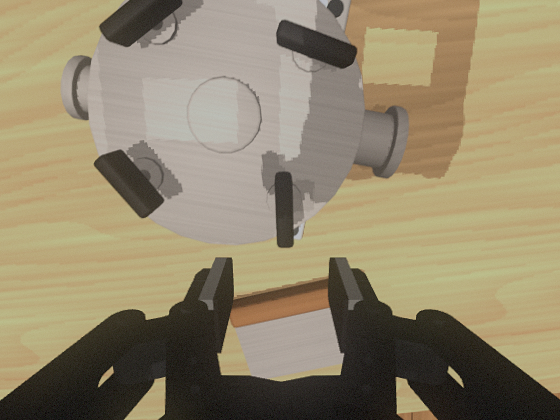

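The wrist view shows the boss at (224,115), knob 1's bar at (285,210) and the others at (317,43), (128,183) and (142,18, cut by the frame). The silhouette of a box is symmetric about its centre, so I cast each centroid onto z=0.106.

```bash
cat > wk.py <<'E'
from h import *
def knobs(d,thr=60):
    g=d["image"].max(2); m=(g<thr).astype(np.uint8); m=cv2.morphologyEx(m,cv2.MORPH_OPEN,np.ones((3,3)))
    n,l,st,ce=cv2.connectedComponentsWithStats(m); out=[]
    for i in range(1,n):
        x,y,w,h,A=st[i]
        if not 400<A<5000 or x==0 or y==0 or x+w==560 or y+h>300: continue
        pts=np.argwhere(l==i)[:,::-1].astype(float); r=cv2.minAreaRect(pts.astype(np.float32))
        P=onplane(d,pts,.106)[:,:2]; wv,v=np.linalg.eigh(np.cov(P.T))
        out.append((ce[i].round(1),A,onplane(d,[ce[i]],.106)[0,:2].round(4),round(float(np.degrees(np.arctan2(v[1,1],v[0,1]))%180),1),np.sqrt(wv*12).round(4)))
    return out
E
python3 - <<'E'
from wk import *
d=dict(np.load("w1.npz"))
for t in(50,60,70):
    print(t,*knobs(d,t),sep="\n ")
print("boss",onplane(d,[(224,115)],.081))
E
```

```text
50
60
 (array([329.1,  50.4]), np.int32(1200), array([0.5178, 0.068 ]), 70.4, array([0.015 , 0.0324]))
70
 (array([320.9,  47.4]), np.int32(1657), array([0.5155, 0.0629]), 68.5, array([0.0153, 0.0444]))
 (array([134.2, 179.3]), np.int32(1305), array([ 0.5856, -0.0756]), 30.5, array([0.0141, 0.0476]))
 (array([283.6, 196.1]), np.int32(765), array([0.6102, 0.028 ]), 177.4, array([0.0117, 0.0352]))
boss [[ 0.55025985 -0.00906832  0.081     ]]
```

Run:
```python
from wk import *
d=dict(np.load("w1.npz"))
for t in(78,84,90,96):
    print(t,*knobs(d,t),sep="\n ")
```

```text
78
 (array([316. ,  44.8]), np.int32(1997), array([0.5136, 0.0599]), 64.7, array([0.0152, 0.0499]))
 (array([129.6, 182.1]), np.int32(2068), array([ 0.5871, -0.0794]), 31.9, array([0.0231, 0.0488]))
 (array([283.9, 208.7]), np.int32(1225), array([0.6195, 0.0272]), 175.4, array([0.0119, 0.055 ]))
84
 (array([315.4,  44.6]), np.int32(2054), array([0.5134, 0.0595]), 64.6, array([0.0152, 0.0505]))
 (array([129.2, 182.1]), np.int32(2208), array([ 0.5871, -0.0796]), 31.7, array([0.0232, 0.0497]))
 (array([283.9, 208.8]), np.int32(1246), array([0.6196, 0.0272]), 175.2, array([0.012 , 0.0555]))
90
 (array([315.5,  44.6]), np.int32(2074), array([0.5134, 0.0596]), 64.6, array([0.0153, 0.0506]))
 (array([129.4, 182. ]), np.int32(2245), array([ 0.5871, -0.0795]), 31.9, array([0.0237, 0.0496]))
 (array([283.9, 208.7]), np.int32(1251), array([0.6195, 0.0272]), 175.1, array([0.0121, 0.0556]))
96
 (array([315.4,  44.6]), np.int32(2084), array([0.5134, 0.0596]), 64.5, array([0.0154, 0.0507]))
 (array([129.5, 181.9]), np.int32(2281), array([ 0.587 , -0.0794]), 32.1, array([0.0241, 0.0495]))
 (array([283.9, 208.5]), np.int32(1262), array([0.6195, 0.0272]), 175.1, array([0.0122, 0.0556]))
```

```bash
python3 plan.py .6194 .0271 .107 175 4
```

```text
from [0.6193 0.0267 0.1997] 173.3 dphi 1.7 row x 4 [[-0.0003, 0.001, 0.2317], [0.0, -0.0002, -0.0047]] mm 23.2 deg 0.4
```

```bash
python3 -m pendant '[[[0,0.001,0.231],[0,0,-0.005]],[[0,0.001,0.231],[0,0,-0.005]],[[0,0.001,0.231],[0,0,-0.005]],[[0,0.001,0.231],[0,0,-0.005]],[[0,0,0],[0,0,0]]]' 0 60
python3 -m pendant '[[[0,0,0],[0,0,0]],[[0,0,0],[0,0,0]],[[0,0,0],[0,0,0]],[[0,0,0],[0,0,0]]]' -1 60
python3 - <<'E'
from rig import env
o=env.observe(); print(o["position"].round(4),o["ft_force"].round(2),o["wrist_torque"].round(3),o["grip_width"],o["q"].round(1))
E
```

```text
time_s: 2.95
position: [0.6177, 0.0288, 0.107]
tool_rot: [[-0.997, 0.083, -0.003], [0.083, 0.997, 0.001], [0.003, 0.0, -1.0]]
ft_force: [-0.1, 0.5, 0.3]
grip_width: 0.0424
time_s: 3.45
position: [0.6194, 0.0277, 0.1096]
tool_rot: [[-0.997, 0.084, 0.002], [0.084, 0.997, -0.001], [-0.002, -0.0, -1.0]]
ft_force: [-2.4, -1.4, 7.6]
grip_width: 0.0098
[0.6194 0.0277 0.1096] [-2.44 -1.44  7.59] [-0.116  0.386  0.001] 0.00982108411300862 [ -8.4  34.4  72.8  -0.   72.7 -93.6]
```

```bash
cat > ob.py <<'E'
from rig import env
from h import *
o=env.observe(); R=o["tool_rot"]; p=o["position"]; f=o["ft_force"]; t=o["wrist_torque"]
print("OB t",round(o["time_s"],2),"yaw",round(np.degrees(np.arctan2(R[1,0],R[0,0]))%360,2),"Mz",round(float(t[2]),3),"f",f.round(1),"p",p.round(4),"gw",round(o["grip_width"],4),"q6",o["q"][5].round(1),"qv6",o["qvel"][5].round(1))
E
for i in 1 2 3; do python3 -m pendant '[[[0,0,0],[0,0,0.04]]]' >/dev/null; python3 ob.py; done
```

```text
OB t 3.58 yaw 171.57 Mz 0.297 f [-2.3 -1.1  6.1] p [0.6194 0.0277 0.1096] gw 0.0096 q6 -89.9 qv6 29.7
OB t 3.7 yaw 167.93 Mz 0.338 f [-1.9 -0.   6.1] p [0.6194 0.0278 0.1096] gw 0.0097 q6 -86.3 qv6 28.6
OB t 3.83 yaw 164.33 Mz 0.365 f [-1.9 -1.1  6.8] p [0.6194 0.0278 0.1096] gw 0.0096 q6 -82.7 qv6 28.6
```

```bash
for i in 1 2 3 4; do python3 -m pendant '[[[0,0,0],[0,0,0.04]]]' >/dev/null; python3 ob.py; done
```

```text
OB t 3.95 yaw 160.73 Mz 0.337 f [-1.8 -0.7  6.9] p [0.6195 0.0279 0.1096] gw 0.01 q6 -79.1 qv6 28.6
OB t 4.08 yaw 157.14 Mz 0.307 f [-0.8 -0.2  6.8] p [0.6195 0.0279 0.1096] gw 0.0099 q6 -75.5 qv6 28.5
OB t 4.2 yaw 153.54 Mz 0.337 f [-2.5  0.1  6.9] p [0.6195 0.028  0.1096] gw 0.0099 q6 -71.9 qv6 28.6
OB t 4.33 yaw 149.94 Mz 0.381 f [-2.   0.4  5.5] p [0.6195 0.028  0.1096] gw 0.01 q6 -68.3 qv6 28.7
```

```bash
cat > ob.py <<'E'
from rig import env
from h import *
o=env.observe(); R=o["tool_rot"]; p=o["position"]; f=o["ft_force"]; t=o["wrist_torque"]
print("OB t",round(o["time_s"],2),"yaw",round(np.degrees(np.arctan2(R[1,0],R[0,0]))%360,2),"Mz",round(float(t[2]),3),"j6",round(float(o["joint_efforts"][5]),3),"f",f.round(1),"p",p.round(4),"gw",round(o["grip_width"],4),"q6",o["q"][5].round(1))
E
for i in 1 2 3 4; do python3 -m pendant '[[[0,0,0],[0,0,0.02]]]' >/dev/null; python3 ob.py; done
```

```text
OB t 4.45 yaw 148.18 Mz 0.304 j6 0.155 f [-1.   0.6  5.7] p [0.6195 0.028  0.1096] gw 0.0099 q6 -66.5
OB t 4.58 yaw 146.4 Mz 0.319 j6 0.023 f [-0.6 -0.7  6.5] p [0.6195 0.028  0.1096] gw 0.01 q6 -64.7
OB t 4.7 yaw 144.6 Mz 0.276 j6 0.019 f [-1.4  0.   5.6] p [0.6195 0.0281 0.1096] gw 0.0096 q6 -62.9
OB t 4.83 yaw 142.8 Mz 0.408 j6 0.019 f [-1.9  0.9  6.6] p [0.6195 0.0281 0.1096] gw 0.01 q6 -61.1
```

```bash
cat > ob.py <<'E'
import sys
from rig import env
from h import *
from scipy.optimize import curve_fit
k=sys.argv[1]
o=env.observe(); R=o["tool_rot"]; p=o["position"]; f=o["ft_force"]; t=o["wrist_torque"]
y=round(np.degrees(np.arctan2(R[1,0],R[0,0]))%360,2)
open(f"log{k}.txt","a").write(f"{y} {t[2]:.4f}\n")
D=np.loadtxt(f"log{k}.txt",ndmin=2); s=""
if len(D)>6:
    th=np.radians((D[0,0]-D[:,0]+180)%360-180); best=[]
    for b in np.arange(0.1,th[-1]+.01,.01):
        m=.5*np.maximum(0,th-b); f0=(D[:,1]-m).mean()
        # weak prior on free-running moment
        best.append((((D[:,1]-m-f0)**2).sum(),b,f0))
    B=np.array(best); w=np.exp(-(B[:,0]-B[:,0].min())/2/.033**2); w/=w.sum()
    rise=.5*np.maximum(0,th[-1]-B[:,1]); mu=(w*rise).sum(); s=f"rise {mu:.3f}+-{np.sqrt((w*(rise-mu)**2).sum()):.3f} f0 {(w*B[:,2]).sum():.3f} P<.02 {w[rise<.02].sum():.2f} P>.12 {w[rise>.12].sum():.2f}"
print("t",round(o["time_s"],2),"yaw",y,"Mz",round(float(t[2]),3),"f",f.round(1),"p",p.round(4),"gw",round(o["grip_width"],4),"q6",o["q"][5].round(1),s)
E
printf "171.57 0.33\n167.93 .338\n164.33 .365\n160.73 .337\n157.14 .307\n153.54 .337\n149.94 .381\n148.18 .304\n146.4 .319\n144.6 .276\n142.8 .408\n" > log1.txt
for i in 1 2 3 4; do python3 -m pendant '[[[0,0,0],[0,0,0.02]]]' >/dev/null; python3 ob.py 1; done
```

```text
t 4.95 yaw 141.0 Mz 0.361 f [-1.2  0.6  5.5] p [0.6196 0.0281 0.1096] gw 0.0099 q6 -59.3 rise 0.034+-0.018 f0 0.333 P<.02 0.21 P>.12 0.00
t 5.08 yaw 139.2 Mz 0.365 f [-1.2  0.3  5.8] p [0.6196 0.0281 0.1096] gw 0.0096 q6 -57.5 rise 0.042+-0.021 f0 0.334 P<.02 0.18 P>.12 0.00
t 5.2 yaw 137.4 Mz 0.348 f [-1.1  1.6  6. ] p [0.6196 0.0282 0.1096] gw 0.0097 q6 -55.7 rise 0.040+-0.025 f0 0.335 P<.02 0.28 P>.12 0.00
t 5.33 yaw 135.6 Mz 0.367 f [-1.3  1.2  5.5] p [0.6196 0.0282 0.1096] gw 0.0099 q6 -53.9 rise 0.041+-0.026 f0 0.336 P<.02 0.28 P>.12 0.00
```

```bash
for i in 1 2 3; do python3 -m pendant '[[[0,0,0],[0,0,0.02]]]' >/dev/null; python3 ob.py 1; done
```

```text
t 5.45 yaw 133.8 Mz 0.378 f [-0.1  0.9  6. ] p [0.6196 0.0282 0.1096] gw 0.0102 q6 -52.1 rise 0.046+-0.026 f0 0.338 P<.02 0.20 P>.12 0.00
t 5.58 yaw 132.0 Mz 0.365 f [-0.8  1.8  5.9] p [0.6196 0.0282 0.1096] gw 0.01 q6 -50.3 rise 0.042+-0.026 f0 0.340 P<.02 0.20 P>.12 0.00
t 5.7 yaw 130.2 Mz 0.354 f [-1.1  2.6  5.6] p [0.6197 0.0282 0.1096] gw 0.0099 q6 -48.5 rise 0.034+-0.025 f0 0.342 P<.02 0.32 P>.12 0.00
```

```bash
for i in 1 2 3; do python3 -m pendant '[[[0,0,0],[0,0,0.02]]]' >/dev/null; python3 ob.py 1; done
```

```text
t 5.83 yaw 128.4 Mz 0.323 f [-0.1  1.6  4.7] p [0.6197 0.0282 0.1096] gw 0.0097 q6 -46.7 rise 0.018+-0.018 f0 0.344 P<.02 0.63 P>.12 0.00
t 5.95 yaw 126.6 Mz 0.308 f [0.3 1.  6. ] p [0.6197 0.0282 0.1096] gw 0.0095 q6 -44.9 rise 0.011+-0.012 f0 0.343 P<.02 0.80 P>.12 0.00
t 6.08 yaw 124.8 Mz 0.373 f [0.7 2.7 5.6] p [0.6197 0.0283 0.1096] gw 0.0098 q6 -43.1 rise 0.019+-0.014 f0 0.344 P<.02 0.60 P>.12 0.00
```

```bash
for i in 1 2 3; do python3 -m pendant '[[[0,0,0],[0,0,0.02]]]' >/dev/null; python3 ob.py 1; done
```

```text
t 6.2 yaw 123.0 Mz 0.371 f [-0.8  1.7  6.4] p [0.6197 0.0283 0.1096] gw 0.0097 q6 -41.3 rise 0.027+-0.017 f0 0.344 P<.02 0.39 P>.12 0.00
t 6.33 yaw 121.2 Mz 0.403 f [0.1 1.7 5.5] p [0.6198 0.0283 0.1096] gw 0.0096 q6 -39.5 rise 0.043+-0.018 f0 0.345 P<.02 0.14 P>.12 0.00
t 6.45 yaw 119.41 Mz 0.374 f [-0.   2.   6.4] p [0.6198 0.0283 0.1096] gw 0.01 q6 -37.7 rise 0.048+-0.021 f0 0.345 P<.02 0.10 P>.12 0.00
```

```bash
for i in 1 2; do python3 -m pendant '[[[0,0,0],[0,0,0.02]]]' >/dev/null; python3 ob.py 1; done
```

```text
t 6.58 yaw 117.61 Mz 0.431 f [-0.9  3.1  5.2] p [0.6198 0.0283 0.1096] gw 0.0097 q6 -35.9 rise 0.070+-0.018 f0 0.345 P<.02 0.01 P>.12 0.00
t 6.7 yaw 115.81 Mz 0.387 f [-0.1  1.9  5.5] p [0.6198 0.0283 0.1096] gw 0.0097 q6 -34.1 rise 0.077+-0.019 f0 0.345 P<.02 0.01 P>.12 0.00
```

```bash
python3 -m pendant '[[[0,0,0],[0,0,0]],[[0,0,0],[0,0,0]]]' 0 60; python3 -m pendant '[[[0,0,-0.23],[0,0,0]],[[0,0,-0.23],[0,0,0]]]'; python3 plan.py .4816 -.0461 .155 116 4
```

```text
time_s: 6.95
position: [0.619, 0.0278, 0.1081]
tool_rot: [[-0.436, 0.9, -0.0], [0.9, 0.436, -0.0], [-0.0, -0.0, -1.0]]
ft_force: [-0.5, -0.1, 0.5]
grip_width: 0.0424
time_s: 7.2
position: [0.6189, 0.0278, 0.1544]
tool_rot: [[-0.436, 0.9, -0.001], [0.9, 0.436, 0.0], [0.0, -0.001, -1.0]]
ft_force: [0.6, -0.6, 1.0]
grip_width: 0.0425
from [0.6189 0.0278 0.1544] 115.8 dphi 0.2 row x 4 [[-0.0162, -0.3894, -0.0014], [-0.0001, -0.0001, -0.0005]] mm 39.0 deg 0.0
```

Run:
```python
from rig import env
from wk import *
d=env.get_image("wrist"); cv2.imwrite("pics/d_w.png",d["image"][:,:,::-1])
print(*knobs(d,85),sep="\n")
```

```text
(array([130.8, 103.1]), np.int32(3230), array([0.5128, 0.0585]), 61.6, array([0.017 , 0.0542]))
(array([282.2, 234.3]), np.int32(1855), array([0.6201, 0.0259]), 116.7, array([0.0122, 0.058 ]))
```

View pics/d_w.png

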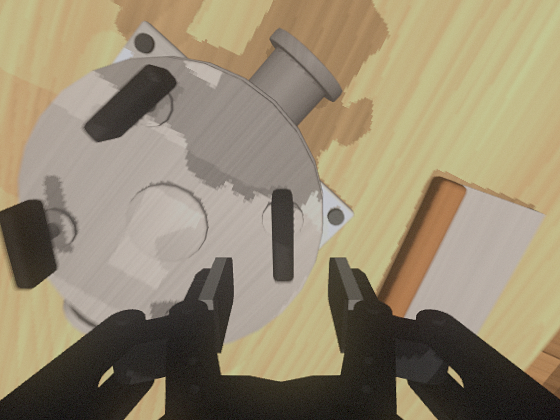

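The picture shows knob 1's bar at (282,234), aligned with the tool after its turn, knob 2 at (131,103) and knob 3 at (26,244). Knob 3 is next.

```bash
python3 -m pendant '[[[-0.016,-0.389,0],[0,0,-0.001]],[[-0.016,-0.389,0],[0,0,-0.001]],[[-0.016,-0.389,0],[0,0,-0.001]],[[-0.016,-0.389,0],[0,0,-0.001]],[[0,0,0],[0,0,0]]]' 
python3 plan.py .4816 -.0461 .107 117 2
python3 - <<'E'
from rig import env
from wk import *
d=env.get_image("wrist"); cv2.imwrite("pics/e_w.png",d["image"][:,:,::-1])
print(*knobs(d,85),sep="\n")
E
```

```text
time_s: 7.88
position: [0.4803, -0.0467, 0.154]
tool_rot: [[-0.439, 0.898, -0.001], [0.898, 0.439, 0.0], [0.0, -0.001, -1.0]]
ft_force: [-0.4, 0.1, 0.7]
grip_width: 0.0424
from [ 0.4803 -0.0467  0.154 ] 116.1 dphi 0.9 row x 2 [[-0.0004, 0.0072, 0.235], [-0.0002, -0.0001, -0.0052]] mm 23.5 deg 0.5
(array([429. ,  90.3]), np.int32(3276), array([0.5158, 0.0603]), 61.5, array([0.0165, 0.0548]))
(array([285.3, 233.9]), np.int32(1849), array([ 0.483 , -0.0473]), 116.9, array([0.012 , 0.0585]))
```

View pics/e_w.png

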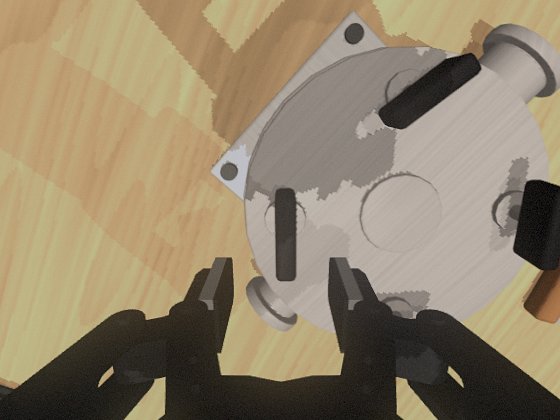

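Knob 3's bar is at (285,234), yaw 116.9°, ray-cast to (0.483,-0.047), which matches the prediction to about 1.5 mm. Now I descend and close.

```bash
python3 -m pendant '[[[0,0.012,0.235],[0,0,-0.005]],[[0,0.008,0.235],[0,0,-0.005]]]' 0 60
python3 -m pendant '[[[0,0,0],[0,0,0]],[[0,0,0],[0,0,0]],[[0,0,0],[0,0,0]]]' -1 60
python3 ob.py x; for i in 1 2 3 4; do python3 -m pendant '[[[0,0,0],[0,0,0.04]]]' >/dev/null; python3 ob.py 3; done
```

```text
time_s: 8.18
position: [0.4848, -0.0448, 0.1063]
tool_rot: [[-0.456, 0.89, 0.001], [0.89, 0.456, -0.0], [-0.001, 0.001, -1.0]]
ft_force: [0.1, 0.1, -0.2]
grip_width: 0.0427
time_s: 8.55
position: [0.4827, -0.0456, 0.1074]
tool_rot: [[-0.455, 0.89, -0.003], [0.89, 0.455, -0.001], [0.0, -0.003, -1.0]]
ft_force: [-7.2, -5.8, -2.5]
grip_width: 0.0102
t 8.55 yaw 117.1 Mz -0.048 f [-7.2 -5.8 -2.5] p [ 0.4827 -0.0456  0.1074] gw 0.0102 q6 -46.4 
t 8.68 yaw 113.46 Mz 0.357 f [-6.7 -6.1 -2.7] p [ 0.4827 -0.0456  0.1074] gw 0.0101 q6 -42.7 
t 8.8 yaw 109.83 Mz 0.321 f [-6.5 -6.2 -2.4] p [ 0.4827 -0.0456  0.1074] gw 0.0103 q6 -39.1 
t 8.93 yaw 106.23 Mz 0.334 f [-6.9 -5.2 -2.4] p [ 0.4828 -0.0456  0.1074] gw 0.0102 q6 -35.5 
t 9.05 yaw 102.62 Mz 0.341 f [-6.4 -4.6 -2.5] p [ 0.4828 -0.0456  0.1074] gw 0.0099 q6 -31.9
```

```bash
for i in 1 2 3 4 5 6; do python3 -m pendant '[[[0,0,0],[0,0,0.02]]]' >/dev/null; python3 ob.py 3; done
```

```text
t 9.18 yaw 100.86 Mz 0.345 f [-6.2 -4.4 -1.9] p [ 0.4828 -0.0456  0.1074] gw 0.0098 q6 -30.1 
t 9.3 yaw 99.08 Mz 0.323 f [-7.1 -5.  -2.3] p [ 0.4828 -0.0456  0.1074] gw 0.0101 q6 -28.4 
t 9.43 yaw 97.28 Mz 0.313 f [-6.3 -6.  -3.1] p [ 0.4828 -0.0456  0.1074] gw 0.01 q6 -26.6 rise 0.016+-0.017 f0 0.330 P<.02 0.66 P>.12 0.00
t 9.55 yaw 95.48 Mz 0.329 f [-6.5 -4.6 -3.4] p [ 0.4828 -0.0456  0.1074] gw 0.0101 q6 -24.8 rise 0.017+-0.016 f0 0.330 P<.02 0.64 P>.12 0.00
t 9.68 yaw 93.69 Mz 0.323 f [-5.6 -5.7 -3. ] p [ 0.4828 -0.0456  0.1074] gw 0.01 q6 -23.0 rise 0.017+-0.015 f0 0.329 P<.02 0.63 P>.12 0.00
t 9.8 yaw 91.88 Mz 0.342 f [-5.5 -5.5 -2.5] p [ 0.4828 -0.0456  0.1074] gw 0.0098 q6 -21.2 rise 0.021+-0.017 f0 0.329 P<.02 0.55 P>.12 0.00
```

```bash
for i in 1 2 3 4; do python3 -m pendant '[[[0,0,0],[0,0,0.02]]]' >/dev/null; python3 ob.py 3; done
```

```text
t 9.93 yaw 90.09 Mz 0.39 f [-5.2 -5.  -2.5] p [ 0.4829 -0.0456  0.1074] gw 0.0097 q6 -19.4 rise 0.036+-0.020 f0 0.331 P<.02 0.25 P>.12 0.00
t 10.05 yaw 88.28 Mz 0.345 f [-5.4 -5.2 -3.3] p [ 0.4829 -0.0456  0.1074] gw 0.0102 q6 -17.6 rise 0.038+-0.022 f0 0.332 P<.02 0.26 P>.12 0.00
t 10.18 yaw 86.49 Mz 0.326 f [-6.3 -5.8 -2.3] p [ 0.4829 -0.0456  0.1074] gw 0.01 q6 -15.8 rise 0.025+-0.022 f0 0.334 P<.02 0.48 P>.12 0.00
t 10.3 yaw 84.68 Mz 0.355 f [-5.7 -5.1 -3.3] p [ 0.4829 -0.0456  0.1074] gw 0.0097 q6 -14.0 rise 0.025+-0.021 f0 0.335 P<.02 0.46 P>.12 0.00
```

```bash
for i in 1 2 3; do python3 -m pendant '[[[0,0,0],[0,0,0.02]]]' >/dev/null; python3 ob.py 3; done
```

```text
t 10.43 yaw 82.88 Mz 0.257 f [-5.7 -6.1 -1.5] p [ 0.4829 -0.0456  0.1074] gw 0.01 q6 -12.2 rise 0.008+-0.011 f0 0.333 P<.02 0.85 P>.12 0.00
t 10.55 yaw 81.09 Mz 0.318 f [-5.5 -5.8 -2.6] p [ 0.4829 -0.0456  0.1074] gw 0.0099 q6 -10.4 rise 0.011+-0.010 f0 0.332 P<.02 0.83 P>.12 0.00
t 10.68 yaw 79.28 Mz 0.327 f [-5.3 -4.9 -3.9] p [ 0.4829 -0.0456  0.1074] gw 0.0095 q6 -8.6 rise 0.014+-0.012 f0 0.331 P<.02 0.71 P>.12 0.00
```

```bash
for i in 1 2 3; do python3 -m pendant '[[[0,0,0],[0,0,0.02]]]' >/dev/null; python3 ob.py 3; done
```

```text
t 10.8 yaw 77.48 Mz 0.392 f [-6.1 -6.  -2.7] p [ 0.4829 -0.0456  0.1074] gw 0.0099 q6 -6.8 rise 0.029+-0.016 f0 0.333 P<.02 0.34 P>.12 0.00
t 10.93 yaw 75.68 Mz 0.378 f [-6.1 -5.3 -3.4] p [ 0.483  -0.0456  0.1074] gw 0.0094 q6 -5.0 rise 0.042+-0.018 f0 0.333 P<.02 0.14 P>.12 0.00
t 11.05 yaw 73.89 Mz 0.351 f [-5.4 -4.5 -2.3] p [ 0.483  -0.0456  0.1074] gw 0.0098 q6 -3.2 rise 0.044+-0.022 f0 0.333 P<.02 0.16 P>.12 0.00
```

```bash
for i in 1 2; do python3 -m pendant '[[[0,0,0],[0,0,0.02]]]' >/dev/null; python3 ob.py 3; done
```

```text
t 11.18 yaw 72.09 Mz 0.35 f [-4.9 -5.8 -3.2] p [ 0.483  -0.0456  0.1074] gw 0.0098 q6 -1.4 rise 0.039+-0.026 f0 0.334 P<.02 0.27 P>.12 0.00
t 11.3 yaw 70.28 Mz 0.359 f [-4.8 -4.7 -3.3] p [ 0.483  -0.0457  0.1074] gw 0.0103 q6 0.4 rise 0.036+-0.025 f0 0.336 P<.02 0.31 P>.12 0.00
```

```bash
for i in 1 2; do python3 -m pendant '[[[0,0,0],[0,0,0.02]]]' >/dev/null; python3 ob.py 3; done
```

```text
t 11.43 yaw 68.49 Mz 0.314 f [-5.  -5.2 -3.1] p [ 0.483  -0.0456  0.1074] gw 0.0102 q6 2.2 rise 0.018+-0.017 f0 0.337 P<.02 0.62 P>.12 0.00
t 11.55 yaw 66.69 Mz 0.372 f [-5.6 -5.6 -3.6] p [ 0.483  -0.0457  0.1074] gw 0.0099 q6 4.0 rise 0.025+-0.018 f0 0.338 P<.02 0.47 P>.12 0.00
```

```bash
for i in 1 2; do python3 -m pendant '[[[0,0,0],[0,0,0.02]]]' >/dev/null; python3 ob.py 3; done
```

```text
t 11.68 yaw 64.88 Mz 0.381 f [-6.4 -5.4 -4.6] p [ 0.483  -0.0457  0.1074] gw 0.0103 q6 5.8 rise 0.036+-0.020 f0 0.339 P<.02 0.24 P>.12 0.00
t 11.8 yaw 63.09 Mz 0.406 f [-5.  -4.9 -3.3] p [ 0.483  -0.0457  0.1074] gw 0.0099 q6 7.6 rise 0.054+-0.020 f0 0.339 P<.02 0.06 P>.12 0.00
```

```bash
for i in 1; do python3 -m pendant '[[[0,0,0],[0,0,0.02]]]' >/dev/null; python3 ob.py 3; done
```

```text
t 11.93 yaw 61.29 Mz 0.373 f [-5.1 -6.2 -3.9] p [ 0.483  -0.0457  0.1074] gw 0.0099 q6 9.4 rise 0.059+-0.021 f0 0.339 P<.02 0.05 P>.12 0.00
```

```bash
for i in 1; do python3 -m pendant '[[[0,0,0],[0,0,0.02]]]' >/dev/null; python3 ob.py 3; done
```

```text
t 12.05 yaw 59.49 Mz 0.384 f [-5.1 -5.6 -3.5] p [ 0.4831 -0.0457  0.1074] gw 0.0099 q6 11.2 rise 0.067+-0.022 f0 0.340 P<.02 0.04 P>.12 0.00
```

```bash
for i in 1 2; do python3 -m pendant '[[[0,0,0],[0,0,0.01]]]' >/dev/null; python3 ob.py 3; done
```

```text
t 12.18 yaw 58.6 Mz 0.433 f [-4.8 -5.9 -3.4] p [ 0.4831 -0.0457  0.1074] gw 0.0098 q6 12.1 rise 0.081+-0.017 f0 0.339 P<.02 0.00 P>.12 0.00
t 12.3 yaw 57.72 Mz 0.45 f [-4.8 -4.8 -4.6] p [ 0.4831 -0.0457  0.1074] gw 0.0105 q6 13.0 rise 0.092+-0.015 f0 0.339 P<.02 0.00 P>.12 0.03
```

```bash
python3 -m pendant '[[[0,0,0],[0,0,0]],[[0,0,0],[0,0,0]]]' 0 60; python3 -m pendant '[[[0,0,-0.24],[0,0,0]],[[0,0,-0.24],[0,0,0]]]'; python3 plan.py .5139 .0594 .155 64 3
```

```text
time_s: 12.55
position: [0.4844, -0.0451, 0.1078]
tool_rot: [[0.535, 0.845, 0.002], [0.845, -0.535, -0.0], [0.001, 0.002, -1.0]]
ft_force: [-0.1, -1.5, 0.1]
grip_width: 0.0425
time_s: 12.8
position: [0.484, -0.045, 0.1561]
tool_rot: [[0.535, 0.845, 0.001], [0.845, -0.535, -0.0], [0.0, 0.001, -1.0]]
ft_force: [-0.3, -0.0, -1.1]
grip_width: 0.0425
from [ 0.484  -0.045   0.1561] 57.7 dphi 6.3 row x 3 [[0.3509, -0.089, 0.0037], [0.0001, -0.0001, -0.0234]] mm 36.2 deg 2.1
```

```bash
python3 -m pendant '[[[0.351,-0.089,0.004],[0,0,-0.023]],[[0.351,-0.089,0.004],[0,0,-0.023]],[[0.351,-0.089,0.004],[0,0,-0.023]],[[0,0,0],[0,0,0]]]'
python3 - <<'E'
from rig import env
from wk import *
d=env.get_image("wrist"); cv2.imwrite("pics/f_w.png",d["image"][:,:,::-1])
print(*knobs(d,85),sep="\n")
E
python3 plan.py .5139 .0594 .107 64 2
```

```text
time_s: 13.3
position: [0.5141, 0.0612, 0.1542]
tool_rot: [[0.437, 0.899, 0.001], [0.899, -0.437, 0.0], [0.001, 0.001, -1.0]]
ft_force: [-0.3, 0.2, 0.6]
grip_width: 0.0427
(array([467.8, 206.8]), np.int32(2268), array([0.6205, 0.0257]), 118.7, array([0.0134, 0.0631]))
(array([282.3, 235. ]), np.int32(1869), array([0.5138, 0.0579]), 64.4, array([0.0122, 0.0582]))
from [0.5139 0.06   0.1541] 64.0 dphi 0.0 row x 2 [[-0.0028, 0.0012, 0.2357], [0.0002, -0.0001, -0.0001]] mm 23.6 deg 0.0
```

View pics/f_w.png

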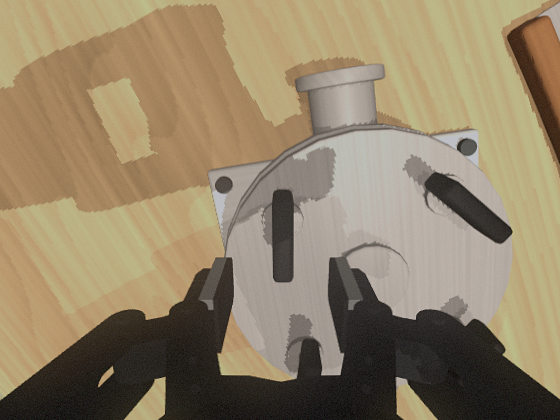

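Knob 2's bar is at (282,235), yaw 64.4°, within 1.5 mm of the prediction. I descend, close and turn.

```bash
python3 -m pendant '[[[-0.003,0,0.236],[0,0,0]],[[-0.003,0,0.236],[0,0,0]]]' 0 60
python3 -m pendant '[[[0,0,0],[0,0,0]],[[0,0,0],[0,0,0]],[[0,0,0],[0,0,0]]]' -1 60
python3 ob.py x; for i in 1 2 3 4; do python3 -m pendant '[[[0,0,0],[0,0,0.03]]]' >/dev/null; python3 ob.py 2; done;  for i in 1 2 3 4; do python3 -m pendant '[[[0,0,0],[0,0,0.02]]]' >/dev/null; python3 ob.py 2; done
```

```text
time_s: 13.6
position: [0.5136, 0.0578, 0.1065]
tool_rot: [[0.441, 0.897, 0.001], [0.897, -0.441, -0.0], [0.0, 0.001, -1.0]]
ft_force: [-0.1, -0.9, -0.6]
grip_width: 0.0427
time_s: 13.98
position: [0.5139, 0.0581, 0.1076]
tool_rot: [[0.44, 0.898, 0.002], [0.898, -0.44, -0.001], [-0.0, 0.002, -1.0]]
ft_force: [-0.3, -4.0, 2.1]
grip_width: 0.0098
t 13.97 yaw 63.88 Mz 0.109 f [-0.3 -4.   2.1] p [0.5139 0.0581 0.1076] gw 0.0098 q6 19.5 
t 14.1 yaw 61.16 Mz 0.376 f [-1.3 -4.2  2.3] p [0.5139 0.0581 0.1076] gw 0.0099 q6 22.2 
t 14.22 yaw 58.43 Mz 0.355 f [-1.4 -4.6  2.2] p [0.5138 0.0581 0.1076] gw 0.0099 q6 25.0 
t 14.35 yaw 55.73 Mz 0.403 f [-1.1 -3.3  2.1] p [0.5137 0.0582 0.1076] gw 0.0101 q6 27.7 
t 14.47 yaw 53.03 Mz 0.321 f [-1.1 -2.7  3.1] p [0.5137 0.0582 0.1076] gw 0.0099 q6 30.4 
t 14.6 yaw 51.24 Mz 0.405 f [-1.6 -4.   5.4] p [0.5136 0.0583 0.1076] gw 0.0096 q6 32.2 
t 14.72 yaw 49.44 Mz 0.296 f [-2.8 -4.2  5.8] p [0.5136 0.0583 0.1075] gw 0.0099 q6 33.9 
t 14.85 yaw 47.64 Mz 0.337 f [-2.7 -5.6  6.6] p [0.5136 0.0583 0.1075] gw 0.0099 q6 35.7 rise 0.012+-0.012 f0 0.354 P<.02 0.80 P>.12 0.00
t 14.97 yaw 45.84 Mz 0.374 f [-3.4 -4.   6.2] p [0.5136 0.0584 0.1075] gw 0.0098 q6 37.5 rise 0.018+-0.014 f0 0.355 P<.02 0.62 P>.12 0.00
```

```bash
for i in 1 2 3 4; do python3 -m pendant '[[[0,0,0],[0,0,0.015]]]' >/dev/null; python3 ob.py 2; done
```

```text
t 15.1 yaw 44.5 Mz 0.342 f [-2.9 -4.   7.2] p [0.5135 0.0584 0.1075] gw 0.01 q6 38.9 rise 0.016+-0.015 f0 0.354 P<.02 0.60 P>.12 0.00
t 15.22 yaw 43.16 Mz 0.337 f [-2.7 -3.9  5.6] p [0.5135 0.0584 0.1075] gw 0.0096 q6 40.2 rise 0.015+-0.014 f0 0.352 P<.02 0.69 P>.12 0.00
t 15.35 yaw 41.81 Mz 0.361 f [-2.8 -3.   7.1] p [0.5135 0.0584 0.1076] gw 0.0102 q6 41.6 rise 0.017+-0.015 f0 0.352 P<.02 0.66 P>.12 0.00
t 15.47 yaw 40.46 Mz 0.342 f [-3.5 -3.4  7.2] p [0.5135 0.0585 0.1075] gw 0.0101 q6 42.9 rise 0.015+-0.014 f0 0.352 P<.02 0.64 P>.12 0.00
```

```bash
for i in 1 2 3 4 5; do python3 -m pendant '[[[0,0,0],[0,0,0.015]]]' >/dev/null; python3 ob.py 2; done
```

```text
t 15.6 yaw 39.11 Mz 0.361 f [-4.  -3.1  6.7] p [0.5134 0.0585 0.1075] gw 0.0101 q6 44.3 rise 0.018+-0.015 f0 0.352 P<.02 0.61 P>.12 0.00
t 15.72 yaw 37.76 Mz 0.363 f [-3.1 -3.4  7.5] p [0.5134 0.0585 0.1075] gw 0.01 q6 45.6 rise 0.021+-0.016 f0 0.352 P<.02 0.57 P>.12 0.00
t 15.85 yaw 36.41 Mz 0.369 f [-4.6 -3.1  7.2] p [0.5134 0.0586 0.1075] gw 0.0101 q6 47.0 rise 0.022+-0.017 f0 0.353 P<.02 0.46 P>.12 0.00
t 15.97 yaw 35.06 Mz 0.369 f [-3.7 -3.2  8. ] p [0.5133 0.0586 0.1075] gw 0.0102 q6 48.3 rise 0.025+-0.018 f0 0.354 P<.02 0.44 P>.12 0.00
t 16.1 yaw 33.71 Mz 0.343 f [-3.7 -3.4  6.9] p [0.5133 0.0586 0.1075] gw 0.0103 q6 49.7 rise 0.021+-0.017 f0 0.354 P<.02 0.59 P>.12 0.00
```

```bash
for i in 1 2 3 4; do python3 -m pendant '[[[0,0,0],[0,0,0.015]]]' >/dev/null; python3 ob.py 2; done
```

```text
t 16.23 yaw 32.36 Mz 0.318 f [-3.8 -3.   7.3] p [0.5133 0.0586 0.1075] gw 0.0094 q6 51.0 rise 0.011+-0.013 f0 0.353 P<.02 0.77 P>.12 0.00
t 16.35 yaw 31.01 Mz 0.314 f [-4.1 -3.5  7.6] p [0.5133 0.0587 0.1075] gw 0.01 q6 52.4 rise 0.009+-0.010 f0 0.351 P<.02 0.87 P>.12 0.00
t 16.48 yaw 29.66 Mz 0.358 f [-3.7 -2.5  7.9] p [0.5133 0.0587 0.1075] gw 0.01 q6 53.7 rise 0.013+-0.011 f0 0.351 P<.02 0.80 P>.12 0.00
t 16.6 yaw 28.31 Mz 0.386 f [-4.6 -2.6  7.5] p [0.5133 0.0587 0.1075] gw 0.0101 q6 55.1 rise 0.020+-0.014 f0 0.352 P<.02 0.50 P>.12 0.00
```

```bash
for i in 1 2 3; do python3 -m pendant '[[[0,0,0],[0,0,0.015]]]' >/dev/null; python3 ob.py 2; done
```

```text
t 16.73 yaw 26.96 Mz 0.383 f [-4.7 -1.   7.9] p [0.5132 0.0587 0.1075] gw 0.0099 q6 56.4 rise 0.028+-0.016 f0 0.353 P<.02 0.34 P>.12 0.00
t 16.85 yaw 25.61 Mz 0.382 f [-4.8 -2.   6.8] p [0.5132 0.0588 0.1075] gw 0.0103 q6 57.8 rise 0.033+-0.018 f0 0.353 P<.02 0.23 P>.12 0.00
t 16.98 yaw 24.26 Mz 0.365 f [-4.7 -2.3  8.3] p [0.5132 0.0588 0.1075] gw 0.0099 q6 59.1 rise 0.033+-0.020 f0 0.353 P<.02 0.29 P>.12 0.00
```

```bash
for i in 1 2 3; do python3 -m pendant '[[[0,0,0],[0,0,0.015]]]' >/dev/null; python3 ob.py 2; done
```

```text
t 17.1 yaw 22.91 Mz 0.354 f [-3.6 -1.   9.3] p [0.5132 0.0588 0.1075] gw 0.0098 q6 60.5 rise 0.027+-0.020 f0 0.354 P<.02 0.47 P>.12 0.00
t 17.23 yaw 21.56 Mz 0.326 f [-4.1 -1.4  7.5] p [0.5132 0.0589 0.1075] gw 0.01 q6 61.8 rise 0.013+-0.014 f0 0.354 P<.02 0.71 P>.12 0.00
t 17.35 yaw 20.21 Mz 0.356 f [-3.7 -1.6  8.3] p [0.5131 0.0589 0.1075] gw 0.0101 q6 63.2 rise 0.014+-0.013 f0 0.354 P<.02 0.72 P>.12 0.00
```

```bash
for i in 1 2 3; do python3 -m pendant '[[[0,0,0],[0,0,0.015]]]' >/dev/null; python3 ob.py 2; done
```

```text
t 17.48 yaw 18.86 Mz 0.367 f [-5.1 -1.2  8.6] p [0.5131 0.059  0.1075] gw 0.0104 q6 64.5 rise 0.018+-0.014 f0 0.355 P<.02 0.64 P>.12 0.00
t 17.6 yaw 17.51 Mz 0.328 f [-4.1 -0.4  7.4] p [0.5131 0.059  0.1075] gw 0.0099 q6 65.9 rise 0.013+-0.013 f0 0.354 P<.02 0.70 P>.12 0.00
t 17.73 yaw 16.16 Mz 0.378 f [-5.   0.3  7.1] p [0.5131 0.059  0.1075] gw 0.0099 q6 67.2 rise 0.018+-0.015 f0 0.354 P<.02 0.60 P>.12 0.00
```

```bash
for i in 1 2 3; do python3 -m pendant '[[[0,0,0],[0,0,0.015]]]' >/dev/null; python3 ob.py 2; done
```

```text
t 17.85 yaw 14.81 Mz 0.327 f [-5.1 -0.1  7.1] p [0.5131 0.059  0.1076] gw 0.0099 q6 68.6 rise 0.015+-0.013 f0 0.354 P<.02 0.73 P>.12 0.00
t 17.98 yaw 13.46 Mz 0.377 f [-4.3  0.3  8.7] p [0.5131 0.0591 0.1075] gw 0.0101 q6 69.9 rise 0.018+-0.015 f0 0.354 P<.02 0.57 P>.12 0.00
t 18.1 yaw 12.11 Mz 0.36 f [-4.2 -0.   9.1] p [0.5131 0.0591 0.1075] gw 0.0102 q6 71.3 rise 0.020+-0.015 f0 0.354 P<.02 0.55 P>.12 0.00
```

```bash
for i in 1 2 3; do python3 -m pendant '[[[0,0,0],[0,0,0.015]]]' >/dev/null; python3 ob.py 2; done
```

```text
t 18.23 yaw 10.76 Mz 0.411 f [-3.9  0.2  8.9] p [0.5131 0.0591 0.1075] gw 0.0098 q6 72.6 rise 0.033+-0.017 f0 0.355 P<.02 0.28 P>.12 0.00
t 18.35 yaw 9.41 Mz 0.319 f [-4.1 -0.1  7.9] p [0.5131 0.0592 0.1075] gw 0.01 q6 74.0 rise 0.019+-0.017 f0 0.355 P<.02 0.55 P>.12 0.00
t 18.48 yaw 8.06 Mz 0.405 f [-5.   0.6  7.8] p [0.5131 0.0592 0.1075] gw 0.01 q6 75.3 rise 0.030+-0.019 f0 0.355 P<.02 0.36 P>.12 0.00
```

```bash
for i in 1 2 3; do python3 -m pendant '[[[0,0,0],[0,0,0.015]]]' >/dev/null; python3 ob.py 2; done
```

```text
t 18.6 yaw 6.71 Mz 0.342 f [-4.4 -0.1  8.1] p [0.5131 0.0592 0.1075] gw 0.0103 q6 76.7 rise 0.020+-0.018 f0 0.356 P<.02 0.50 P>.12 0.00
t 18.73 yaw 5.36 Mz 0.461 f [-4.9  0.7  8.7] p [0.5131 0.0593 0.1075] gw 0.01 q6 78.0 rise 0.050+-0.019 f0 0.356 P<.02 0.07 P>.12 0.00
t 18.85 yaw 4.02 Mz 0.378 f [-4.2  0.3  8.3] p [0.5131 0.0593 0.1075] gw 0.01 q6 79.4 rise 0.051+-0.019 f0 0.356 P<.02 0.07 P>.12 0.00
```

```bash
for i in 1 2; do python3 -m pendant '[[[0,0,0],[0,0,0.01]]]' >/dev/null; python3 ob.py 2; done
```

```text
t 18.98 yaw 3.13 Mz 0.377 f [-5.5  1.   9.1] p [0.5131 0.0593 0.1075] gw 0.01 q6 80.3 rise 0.048+-0.020 f0 0.357 P<.02 0.10 P>.12 0.00
t 19.1 yaw 2.23 Mz 0.423 f [-4.6  1.2  9. ] p [0.513  0.0594 0.1075] gw 0.0101 q6 81.2 rise 0.059+-0.017 f0 0.357 P<.02 0.03 P>.12 0.00
```

```bash
for i in 1 2; do python3 -m pendant '[[[0,0,0],[0,0,0.01]]]' >/dev/null; python3 ob.py 2; done
```

```text
t 19.23 yaw 1.33 Mz 0.362 f [-4.4  1.6  8.8] p [0.513  0.0594 0.1075] gw 0.0099 q6 82.1 rise 0.052+-0.020 f0 0.357 P<.02 0.09 P>.12 0.00
t 19.35 yaw 0.43 Mz 0.385 f [-4.2  0.7  7.7] p [0.513  0.0594 0.1075] gw 0.0098 q6 83.0 rise 0.051+-0.021 f0 0.358 P<.02 0.12 P>.12 0.00
```

```bash
for i in 1 2; do python3 -m pendant '[[[0,0,0],[0,0,0.01]]]' >/dev/null; python3 ob.py 2; done
```

```text
t 19.48 yaw 359.53 Mz 0.393 f [-4.   0.7  8.1] p [0.513  0.0594 0.1075] gw 0.01 q6 83.9 rise 0.051+-0.022 f0 0.359 P<.02 0.12 P>.12 0.00
t 19.6 yaw 358.63 Mz 0.486 f [-4.8  1.3  7.2] p [0.513  0.0594 0.1075] gw 0.0102 q6 84.8 rise 0.076+-0.015 f0 0.357 P<.02 0.00 P>.12 0.00
```

```bash
for i in 1 2; do python3 -m pendant '[[[0,0,0],[0,0,0.006]]]' >/dev/null; python3 ob.py 2; done; cat log2.txt | python3 -c "
import numpy as np,sys
D=np.loadtxt(sys.stdin);print(D[:30,1].std(),D[:30,1].mean(),D[-5:,1].mean(),D[-10:-5,1].mean())"
```

```text
t 19.73 yaw 358.1 Mz 0.506 f [-4.   1.3  7.8] p [0.513  0.0595 0.1075] gw 0.0099 q6 85.3 rise 0.089+-0.013 f0 0.357 P<.02 0.00 P>.12 0.01
t 19.85 yaw 357.57 Mz 0.48 f [-3.9  2.   8.3] p [0.513  0.0595 0.1075] gw 0.0098 q6 85.8 rise 0.097+-0.012 f0 0.357 P<.02 0.00 P>.12 0.01
0.025649739873058283 0.3555866666666666 0.44986000000000004 0.40006
```

```bash
python3 -m pendant '[[[0,0,0],[0,0,0]],[[0,0,0],[0,0,0]]]' 0 60; python3 -m pendant '[[[0,0,-0.24],[0,0,0]],[[0,0,-0.24],[0,0,0]]]'; python3 plan.py .5871 -.0784 .155 29.5 5
```

```text
time_s: 20.1
position: [0.5136, 0.0588, 0.1067]
tool_rot: [[0.999, -0.043, 0.001], [-0.043, -0.999, 0.0], [0.0, -0.0, -1.0]]
ft_force: [0.4, -0.4, -0.2]
grip_width: 0.0425
time_s: 20.35
position: [0.5135, 0.0587, 0.1551]
tool_rot: [[0.999, -0.043, -0.0], [-0.043, -0.999, 0.0], [-0.0, -0.0, -1.0]]
ft_force: [-0.2, -0.0, -0.2]
grip_width: 0.0426
from [0.5135 0.0587 0.1551] -2.5 dphi 32.0 row x 5 [[0.0969, 0.3, 0.0001], [-0.0, 0.0, -0.071]] mm 31.5 deg 6.4
```

```bash
python3 -m pendant '[[[0.097,0.3,0],[0,0,-0.071]],[[0.097,0.3,0],[0,0,-0.071]],[[0.097,0.3,0],[0,0,-0.071]],[[0.097,0.3,0],[0,0,-0.071]],[[0.097,0.3,0],[0,0,-0.071]],[[0,0,0],[0,0,0]]]'
python3 - <<'E'
from rig import env
from wk import *
d=env.get_image("wrist"); cv2.imwrite("pics/g_w.png",d["image"][:,:,::-1])
print(*knobs(d,85),sep="\n")
E
python3 plan.py .5871 -.0788 .107 29.5 2
```

```text
time_s: 21.1
position: [0.5879, -0.0799, 0.154]
tool_rot: [[0.871, 0.491, 0.0], [0.491, -0.871, 0.0], [0.0, 0.0, -1.0]]
ft_force: [-0.2, -0.0, -0.3]
grip_width: 0.0427
(array([130.9,  90.1]), np.int32(2544), array([0.6187, 0.0291]), 116.7, array([0.0122, 0.0581]))
(array([277.1, 231. ]), np.int32(1870), array([ 0.5869, -0.0788]), 29.7, array([0.0121, 0.0577]))
from [ 0.5872 -0.0787  0.1541] 29.4 dphi 0.1 row x 2 [[-0.0003, 0.0002, 0.2354], [-0.0002, 0.0001, -0.0007]] mm 23.5 deg 0.1
```

View pics/g_w.png

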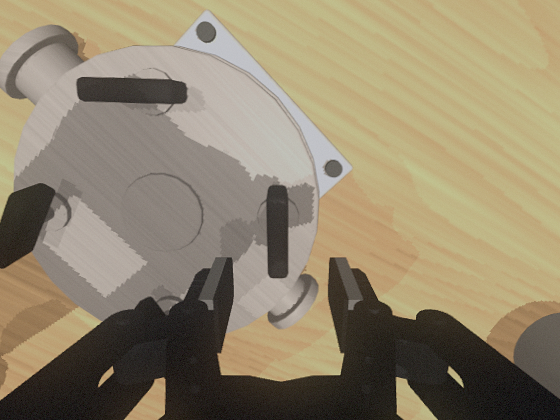

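Knob 4's bar is at (277,231), yaw 29.7°, at (0.587,-0.079) as predicted. I descend, close and turn.

```bash
python3 -m pendant '[[[0,0,0.235],[0,0,0]],[[0,0,0.235],[0,0,0]]]' 0 60
python3 -m pendant '[[[0,0,0],[0,0,0]],[[0,0,0],[0,0,0]],[[0,0,0],[0,0,0]]]' -1 60
python3 ob.py x; for i in 1 2 3 4; do python3 -m pendant '[[[0,0,0],[0,0,0.03]]]' >/dev/null; python3 ob.py 4; done;  for i in 1 2 3 4 5 6; do python3 -m pendant '[[[0,0,0],[0,0,0.015]]]' >/dev/null; python3 ob.py 4; done
```

```text
time_s: 21.4
position: [0.5866, -0.0774, 0.1073]
tool_rot: [[0.871, 0.492, 0.0], [0.492, -0.871, 0.0], [0.0, 0.0, -1.0]]
ft_force: [-0.4, -0.7, 0.2]
grip_width: 0.0425
time_s: 21.78
position: [0.5874, -0.0785, 0.1086]
tool_rot: [[0.87, 0.492, 0.001], [0.492, -0.87, -0.001], [0.001, 0.001, -1.0]]
ft_force: [0.2, -1.5, -0.4]
grip_width: 0.0098
t 21.77 yaw 29.5 Mz 0.068 f [ 0.2 -1.5 -0.4] p [ 0.5874 -0.0785  0.1086] gw 0.0098 q6 41.5 
t 21.9 yaw 26.77 Mz 0.358 f [ 0.2 -2.2  0.3] p [ 0.5874 -0.0784  0.1086] gw 0.0096 q6 44.2 
t 22.02 yaw 24.04 Mz 0.371 f [ 0.3 -1.4  0.4] p [ 0.5874 -0.0784  0.1086] gw 0.0096 q6 46.9 
t 22.15 yaw 21.34 Mz 0.354 f [-0.  -0.   0.2] p [ 0.5874 -0.0783  0.1086] gw 0.0097 q6 49.6 
t 22.27 yaw 18.64 Mz 0.346 f [-0.1 -0.5  0.1] p [ 0.5873 -0.0783  0.1085] gw 0.0099 q6 52.3 
t 22.4 yaw 17.33 Mz 0.36 f [-0.9 -0.3  3.9] p [ 0.5873 -0.0783  0.1086] gw 0.0098 q6 53.6 
t 22.52 yaw 15.97 Mz 0.395 f [-1.6  1.2  6. ] p [ 0.5874 -0.0783  0.1085] gw 0.0097 q6 55.0 
t 22.65 yaw 14.61 Mz 0.327 f [-0.5  0.8  6.3] p [ 0.5873 -0.0783  0.1085] gw 0.01 q6 56.3 rise 0.018+-0.016 f0 0.354 P<.02 0.57 P>.12 0.00
t 22.77 yaw 13.26 Mz 0.326 f [-1.4  1.   6.1] p [ 0.5873 -0.0782  0.1085] gw 0.0096 q6 57.7 rise 0.014+-0.015 f0 0.351 P<.02 0.74 P>.12 0.00
t 22.9 yaw 11.91 Mz 0.35 f [-2.   0.8  6.7] p [ 0.5873 -0.0782  0.1085] gw 0.0098 q6 59.0 rise 0.015+-0.014 f0 0.351 P<.02 0.75 P>.12 0.00
t 23.02 yaw 10.56 Mz 0.365 f [-1.9  0.5  6. ] p [ 0.5873 -0.0782  0.1085] gw 0.01 q6 60.4 rise 0.017+-0.015 f0 0.352 P<.02 0.60 P>.12 0.00
```

```bash
for i in 1 2 3 4 ; do python3 -m pendant '[[[0,0,0],[0,0,0.015]]]' >/dev/null; python3 ob.py 4; done
```

```text
t 23.15 yaw 9.22 Mz 0.337 f [-1.8  2.   6.3] p [ 0.5873 -0.0781  0.1085] gw 0.01 q6 61.7 rise 0.016+-0.014 f0 0.351 P<.02 0.66 P>.12 0.00
t 23.27 yaw 7.86 Mz 0.426 f [-1.6  1.7  6.2] p [ 0.5873 -0.0781  0.1085] gw 0.0095 q6 63.1 rise 0.030+-0.018 f0 0.354 P<.02 0.26 P>.12 0.00
t 23.4 yaw 6.51 Mz 0.416 f [-2.   1.5  5.8] p [ 0.5873 -0.0781  0.1085] gw 0.0098 q6 64.4 rise 0.045+-0.018 f0 0.354 P<.02 0.09 P>.12 0.00
t 23.52 yaw 5.17 Mz 0.414 f [-2.2  1.1  5.6] p [ 0.5873 -0.0781  0.1085] gw 0.0098 q6 65.8 rise 0.057+-0.018 f0 0.355 P<.02 0.03 P>.12 0.00
```

```bash
for i in 1 2 ; do python3 -m pendant '[[[0,0,0],[0,0,0.01]]]' >/dev/null; python3 ob.py 4; done
```

```text
t 23.65 yaw 4.28 Mz 0.301 f [-1.4  2.4  5.2] p [ 0.5873 -0.0781  0.1085] gw 0.0101 q6 66.7 rise 0.031+-0.024 f0 0.357 P<.02 0.38 P>.12 0.00
t 23.77 yaw 3.38 Mz 0.378 f [-1.5  1.9  6.2] p [ 0.5873 -0.0781  0.1085] gw 0.0097 q6 67.6 rise 0.029+-0.024 f0 0.358 P<.02 0.47 P>.12 0.00
```

```bash
for i in 1 2 ; do python3 -m pendant '[[[0,0,0],[0,0,0.01]]]' >/dev/null; python3 ob.py 4; done
```

```text
t 23.9 yaw 2.48 Mz 0.38 f [-2.5  1.9  5.6] p [ 0.5873 -0.0781  0.1085] gw 0.0098 q6 68.5 rise 0.025+-0.022 f0 0.360 P<.02 0.51 P>.12 0.00
t 24.02 yaw 1.58 Mz 0.376 f [-1.4  1.6  6.4] p [ 0.5873 -0.078   0.1085] gw 0.0095 q6 69.4 rise 0.025+-0.020 f0 0.361 P<.02 0.54 P>.12 0.00
```

```bash
for i in 1 2 ; do python3 -m pendant '[[[0,0,0],[0,0,0.01]]]' >/dev/null; python3 ob.py 4; done
```

```text
t 24.15 yaw 0.68 Mz 0.346 f [-2.2  1.6  6.1] p [ 0.5873 -0.078   0.1085] gw 0.0097 q6 70.3 rise 0.017+-0.015 f0 0.362 P<.02 0.64 P>.12 0.00
t 24.27 yaw 359.78 Mz 0.346 f [-1.4  2.4  6.8] p [ 0.5873 -0.078   0.1085] gw 0.0097 q6 71.2 rise 0.012+-0.013 f0 0.362 P<.02 0.72 P>.12 0.00
```

Those readings mean no bite yet, so I keep going.

```bash
for i in 1 2 3; do python3 -m pendant '[[[0,0,0],[0,0,0.015]]]' >/dev/null; python3 ob.py 4; done
```

```text
t 24.4 yaw 358.42 Mz 0.378 f [-1.6  2.4  6.7] p [ 0.5873 -0.078   0.1085] gw 0.0099 q6 72.5 rise 0.017+-0.014 f0 0.363 P<.02 0.64 P>.12 0.00
t 24.52 yaw 357.07 Mz 0.369 f [-1.8  2.3  6.6] p [ 0.5873 -0.0779  0.1085] gw 0.0105 q6 73.9 rise 0.019+-0.015 f0 0.363 P<.02 0.60 P>.12 0.00
t 24.65 yaw 355.72 Mz 0.322 f [-2.2  2.   6. ] p [ 0.5873 -0.0779  0.1085] gw 0.01 q6 75.2 rise 0.011+-0.012 f0 0.362 P<.02 0.75 P>.12 0.00
```

```bash
for i in 1 2 3 4; do python3 -m pendant '[[[0,0,0],[0,0,0.015]]]' >/dev/null; python3 ob.py 4; done
```

```text
t 24.77 yaw 354.37 Mz 0.29 f [-1.5  2.2  5.6] p [ 0.5873 -0.0779  0.1085] gw 0.0099 q6 76.6 rise 0.007+-0.008 f0 0.359 P<.02 0.92 P>.12 0.00
t 24.9 yaw 353.02 Mz 0.359 f [-2.1  2.6  6.1] p [ 0.5873 -0.0779  0.1085] gw 0.0101 q6 77.9 rise 0.011+-0.009 f0 0.359 P<.02 0.88 P>.12 0.00
t 25.02 yaw 351.67 Mz 0.439 f [-1.5  2.2  7.4] p [ 0.5873 -0.0779  0.1085] gw 0.0097 q6 79.3 rise 0.023+-0.013 f0 0.361 P<.02 0.37 P>.12 0.00
t 25.15 yaw 350.32 Mz 0.348 f [-0.8  2.7  5.4] p [ 0.5873 -0.0778  0.1085] gw 0.0097 q6 80.6 rise 0.024+-0.015 f0 0.360 P<.02 0.41 P>.12 0.00
```

```bash
for i in 1 2 3; do python3 -m pendant '[[[0,0,0],[0,0,0.015]]]' >/dev/null; python3 ob.py 4; done
```

```text
t 25.27 yaw 348.97 Mz 0.383 f [-2.2  2.7  5.5] p [ 0.5873 -0.0778  0.1085] gw 0.0098 q6 82.0 rise 0.029+-0.017 f0 0.361 P<.02 0.38 P>.12 0.00
t 25.4 yaw 347.62 Mz 0.435 f [-1.5  2.8  5.9] p [ 0.5873 -0.0778  0.1085] gw 0.0096 q6 83.3 rise 0.046+-0.018 f0 0.361 P<.02 0.09 P>.12 0.00
t 25.52 yaw 346.27 Mz 0.453 f [-1.3  3.1  7.2] p [ 0.5873 -0.0778  0.1085] gw 0.0099 q6 84.7 rise 0.065+-0.014 f0 0.361 P<.02 0.01 P>.12 0.00
```

```bash
for i in 1 2; do python3 -m pendant '[[[0,0,0],[0,0,0.008]]]' >/dev/null; python3 ob.py 4; done
```

```text
t 25.65 yaw 345.57 Mz 0.374 f [-0.7  3.1  7. ] p [ 0.5873 -0.0778  0.1085] gw 0.0098 q6 85.4 rise 0.062+-0.016 f0 0.361 P<.02 0.02 P>.12 0.00
t 25.77 yaw 344.85 Mz 0.452 f [-1.9  2.6  5.6] p [ 0.5873 -0.0778  0.1085] gw 0.0099 q6 86.1 rise 0.073+-0.014 f0 0.361 P<.02 0.00 P>.12 0.00
```

```bash
python3 -m pendant '[[[0,0,0],[0,0,0]],[[0,0,0],[0,0,0]]]' 0 60; python3 -m pendant '[[[0,0,-0.24],[0,0,0]],[[0,0,-0.24],[0,0,0]]]'; python3 plan.py .6192 .0278 .155 115.8 14
```

```text
time_s: 26.02
position: [0.5871, -0.0785, 0.1075]
tool_rot: [[0.965, -0.261, -0.0], [-0.261, -0.965, -0.0], [-0.0, 0.0, -1.0]]
ft_force: [-0.6, 0.8, 0.2]
grip_width: 0.0424
time_s: 26.28
position: [0.587, -0.0785, 0.1559]
tool_rot: [[0.965, -0.261, -0.001], [-0.261, -0.965, 0.0], [-0.001, -0.0, -1.0]]
ft_force: [-0.5, -0.3, -0.2]
grip_width: 0.0428
from [ 0.587  -0.0785  0.1559] -15.2 dphi 131.0 row x 14 [[0.0883, -0.046, 0.0006], [-0.0, 0.0, -0.1039]] mm 10.0 deg 9.4
```

```bash
python3 -m pendant '[[[0.088,-0.046,0],[0,0,-0.104]],[[0.088,-0.046,0],[0,0,-0.104]],[[0.088,-0.046,0],[0,0,-0.104]],[[0.088,-0.046,0],[0,0,-0.104]],[[0.088,-0.046,0],[0,0,-0.104]],[[0.088,-0.046,0],[0,0,-0.104]],[[0.088,-0.046,0],[0,0,-0.104]],[[0.088,-0.046,0],[0,0,-0.104]],[[0.088,-0.046,0],[0,0,-0.104]],[[0.088,-0.046,0],[0,0,-0.104]],[[0.088,-0.046,0],[0,0,-0.104]],[[0.088,-0.046,0],[0,0,-0.104]],[[0.088,-0.046,0],[0,0,-0.104]],[[0.088,-0.046,0],[0,0,-0.104]],[[0,0,0],[0,0,0]]]'
python3 - <<'E'
from rig import env
from wk import *
d=env.get_image("wrist"); cv2.imwrite("pics/i_w.png",d["image"][:,:,::-1])
print(*knobs(d,85),sep="\n")
E
python3 plan.py .6192 .0277 .107 115.8 2
```

```text
time_s: 28.15
position: [0.6187, 0.0279, 0.1556]
tool_rot: [[-0.436, 0.9, -0.0], [0.9, 0.436, 0.0], [0.0, -0.0, -1.0]]
ft_force: [0.1, -0.5, -0.1]
grip_width: 0.0425
(array([130.8, 103.6]), np.int32(3005), array([0.5124, 0.0581]), 1.2, array([0.0156, 0.0556]))
(array([282.3, 233.3]), np.int32(1831), array([0.6199, 0.0263]), 116.7, array([0.0121, 0.0581]))
from [0.619  0.0276 0.1556] 115.7 dphi 0.1 row x 2 [[0.0, 0.001, 0.2428], [-0.0, 0.0, -0.0005]] mm 24.3 deg 0.0
```

View pics/i_w.png

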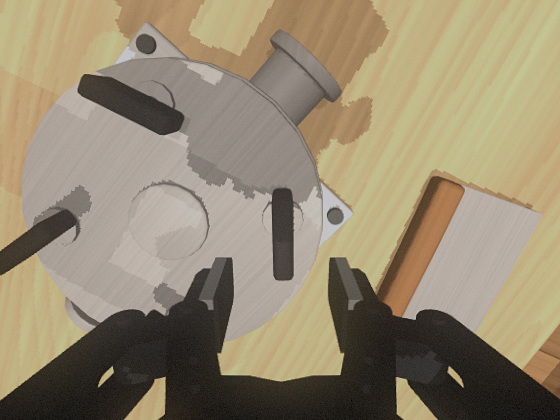

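```bash
python3 -m pendant '[[[0,0,0.243],[0,0,0]],[[0,0,0.243],[0,0,0]]]' 0 60
python3 -m pendant '[[[0,0,0],[0,0,0]],[[0,0,0],[0,0,0]],[[0,0,0],[0,0,0]]]' -1 60
python3 ob.py x; for i in 1 2; do python3 -m pendant '[[[0,0,0],[0,0,0.015]]]' >/dev/null; python3 ob.py x; done; for i in 1 2 3 4; do python3 -m pendant '[[[0,0,0],[0,0,0.015]]]' >/dev/null; python3 ob.py 1; done
```

```text
time_s: 28.45
position: [0.6194, 0.0272, 0.1065]
tool_rot: [[-0.433, 0.901, 0.001], [0.901, 0.433, -0.0], [-0.001, 0.001, -1.0]]
ft_force: [0.5, 0.0, 0.7]
grip_width: 0.0428
time_s: 28.82
position: [0.62, 0.0276, 0.1078]
tool_rot: [[-0.436, 0.9, 0.003], [0.9, 0.436, -0.0], [-0.001, 0.002, -1.0]]
ft_force: [5.5, 1.3, -5.9]
grip_width: 0.0098
t 28.82 yaw 115.88 Mz 0.286 f [ 5.5  1.3 -5.9] p [0.62   0.0276 0.1078] gw 0.0098 q6 -34.3 
t 28.95 yaw 114.53 Mz 0.382 f [ 5.   1.3 -4. ] p [0.62   0.0277 0.1078] gw 0.0098 q6 -32.9 
t 29.07 yaw 113.16 Mz 0.424 f [ 6.2  1.3 -5.4] p [0.62   0.0276 0.1078] gw 0.0101 q6 -31.5 
t 29.2 yaw 111.81 Mz 0.506 f [ 5.8  0.8 -4. ] p [0.62   0.0277 0.1078] gw 0.0102 q6 -30.2 rise 0.122+-0.015 f0 0.345 P<.02 0.00 P>.12 0.61
t 29.32 yaw 110.47 Mz 0.387 f [ 5.6  1.2 -5. ] p [0.62   0.0277 0.1078] gw 0.0102 q6 -28.8 rise 0.120+-0.017 f0 0.345 P<.02 0.00 P>.12 0.51
t 29.45 yaw 109.12 Mz 0.421 f [ 6.3  0.9 -4.6] p [0.62   0.0277 0.1078] gw 0.0098 q6 -27.5 rise 0.122+-0.018 f0 0.346 P<.02 0.00 P>.12 0.51
t 29.57 yaw 107.76 Mz 0.445 f [ 4.7  0.9 -5. ] p [0.62   0.0277 0.1078] gw 0.0095 q6 -26.1 rise 0.128+-0.017 f0 0.346 P<.02 0.00 P>.12 0.70
```

```bash
for i in 1 2 3 4 5 6; do python3 -m pendant '[[[0,0,0],[0,0,0.015]]]' >/dev/null; python3 ob.py 1; done
```

```text
t 29.7 yaw 106.42 Mz 0.458 f [ 4.7  1.7 -5. ] p [0.62   0.0277 0.1078] gw 0.01 q6 -24.8 rise 0.135+-0.017 f0 0.347 P<.02 0.00 P>.12 0.79
t 29.82 yaw 105.07 Mz 0.499 f [ 5.5  1.3 -5.1] p [0.62   0.0277 0.1078] gw 0.0099 q6 -23.4 rise 0.148+-0.016 f0 0.346 P<.02 0.00 P>.12 0.97
t 29.95 yaw 103.72 Mz 0.515 f [ 5.5  0.5 -5.1] p [0.62   0.0276 0.1078] gw 0.0101 q6 -22.1 rise 0.161+-0.015 f0 0.346 P<.02 0.00 P>.12 1.00
t 30.07 yaw 102.37 Mz 0.479 f [ 5.1  1.2 -6. ] p [0.62   0.0277 0.1078] gw 0.01 q6 -20.7 rise 0.168+-0.015 f0 0.347 P<.02 0.00 P>.12 1.00
t 30.2 yaw 101.02 Mz 0.489 f [ 5.5  0.9 -4.8] p [0.62   0.0277 0.1078] gw 0.0098 q6 -19.4 rise 0.175+-0.014 f0 0.347 P<.02 0.00 P>.12 1.00
t 30.32 yaw 99.67 Mz 0.466 f [ 5.7  1.6 -4.8] p [0.62   0.0277 0.1078] gw 0.0098 q6 -18.0 rise 0.179+-0.014 f0 0.348 P<.02 0.00 P>.12 1.00
```

```bash
for i in 1 2 3; do python3 -m pendant '[[[0,0,0],[0,0,0.015]]]' >/dev/null; python3 ob.py 1; done
```

```text
t 30.45 yaw 98.32 Mz 0.524 f [ 5.2  0.8 -5. ] p [0.62   0.0277 0.1078] gw 0.01 q6 -16.7 rise 0.190+-0.014 f0 0.348 P<.02 0.00 P>.12 1.00
t 30.57 yaw 96.98 Mz 0.486 f [ 5.8  0.7 -4.1] p [0.62   0.0277 0.1078] gw 0.01 q6 -15.3 rise 0.195+-0.013 f0 0.349 P<.02 0.00 P>.12 1.00
t 30.7 yaw 95.62 Mz 0.546 f [ 4.8  1.4 -4.9] p [0.62   0.0277 0.1078] gw 0.0098 q6 -14.0 rise 0.206+-0.013 f0 0.349 P<.02 0.00 P>.12 1.00
```

```bash
python3 -m pendant '[[[0,0,0],[0,0,0.015]]]' >/dev/null; python3 ob.py 1; python3 -m pendant '[[[0,0,0],[0,0,0]],[[0,0,0],[0,0,0]]]' 0 60; python3 -m pendant '[[[0,0,-0.24],[0,0,0]],[[0,0,-0.24],[0,0,0]]]'; python3 plan.py .4832 -.0458 .155 57.7 6
```

```text
t 30.82 yaw 94.28 Mz 0.488 f [ 5.3  0.3 -5.9] p [0.62   0.0277 0.1078] gw 0.0097 q6 -12.6 rise 0.210+-0.013 f0 0.350 P<.02 0.00 P>.12 1.00
time_s: 31.08
position: [0.619, 0.0276, 0.1077]
tool_rot: [[-0.075, 0.997, 0.001], [0.997, 0.075, -0.0], [-0.0, 0.001, -1.0]]
ft_force: [0.0, -0.4, -0.0]
grip_width: 0.0424
time_s: 31.32
position: [0.6188, 0.0276, 0.156]
tool_rot: [[-0.075, 0.997, -0.0], [0.997, 0.075, -0.0], [-0.0, -0.0, -1.0]]
ft_force: [-0.2, 0.1, 0.5]
grip_width: 0.0428
from [0.6188 0.0276 0.156 ] 94.3 dphi -36.6 row x 6 [[-0.1657, -0.2019, 0.0017], [-0.0, 0.0, 0.0678]] mm 26.1 deg 6.1
```

```bash
python3 -m pendant '[[[-0.166,-0.202,0.002],[0,0,0.068]],[[-0.166,-0.202,0.002],[0,0,0.068]],[[-0.166,-0.202,0.002],[0,0,0.068]],[[-0.166,-0.202,0.002],[0,0,0.068]],[[-0.166,-0.202,0.002],[0,0,0.068]],[[-0.166,-0.202,0.002],[0,0,0.068]],[[0,0,0],[0,0,0]]]'
python3 - <<'E'
from rig import env
from wk import *
d=env.get_image("wrist"); cv2.imwrite("pics/j_w.png",d["image"][:,:,::-1])
print(*knobs(d,85),sep="\n")
E
python3 plan.py .4828 -.046 .107 57.7 2
```

```text
time_s: 32.2
position: [0.4824, -0.046, 0.1545]
tool_rot: [[0.537, 0.844, 0.0], [0.844, -0.537, -0.0], [-0.0, 0.0, -1.0]]
ft_force: [0.5, -0.8, 0.3]
grip_width: 0.0425
(array([466.9, 183. ]), np.int32(3193), array([ 0.5895, -0.0798]), 160.4, array([0.02  , 0.0557]))
(array([281.3, 231.9]), np.int32(1843), array([ 0.4822, -0.0473]), 58.3, array([0.0121, 0.0577]))
from [ 0.4834 -0.0459  0.1545] 57.6 dphi 0.1 row x 2 [[-0.002, -0.0025, 0.2375], [0.0003, -0.0001, -0.0004]] mm 23.8 deg 0.0
```

View pics/j_w.png

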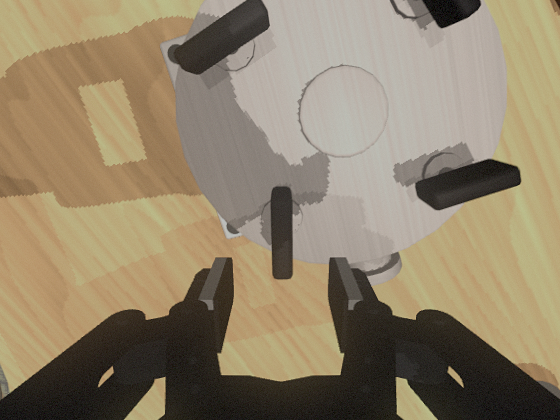

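Knob 3's bar is at (281,232), yaw 58.3°, still where I left it. Grip and second round.

```bash
python3 -m pendant '[[[-0.002,-0.002,0.237],[0,0,0]],[[-0.002,-0.002,0.237],[0,0,0]]]' 0 60
python3 -m pendant '[[[0,0,0],[0,0,0]],[[0,0,0],[0,0,0]],[[0,0,0],[0,0,0]]]' -1 60
python3 ob.py x; for i in 1 2; do python3 -m pendant '[[[0,0,0],[0,0,0.015]]]' >/dev/null; python3 ob.py x; done; for i in 1 2 3 4; do python3 -m pendant '[[[0,0,0],[0,0,0.015]]]' >/dev/null; python3 ob.py 3; done
```

```text
time_s: 32.5
position: [0.4839, -0.0458, 0.1061]
tool_rot: [[0.534, 0.845, 0.002], [0.845, -0.534, -0.001], [0.0, 0.002, -1.0]]
ft_force: [-0.1, 0.2, -0.5]
grip_width: 0.0426
time_s: 32.88
position: [0.4831, -0.0456, 0.1072]
tool_rot: [[0.535, 0.845, 0.001], [0.845, -0.535, -0.0], [0.001, 0.001, -1.0]]
ft_force: [0.0, 2.5, 0.3]
grip_width: 0.01
t 32.88 yaw 57.64 Mz 0.229 f [0.  2.5 0.3] p [ 0.4831 -0.0456  0.1072] gw 0.01 q6 12.9 rise 0.001+-0.003 f0 0.172 P<.02 1.00 P>.12 0.00
t 33.0 yaw 56.21 Mz 0.446 f [-0.3  3.2  4.1] p [ 0.4832 -0.0457  0.1071] gw 0.0097 q6 14.4 rise 0.002+-0.005 f0 0.208 P<.02 0.98 P>.12 0.00
t 33.12 yaw 54.81 Mz 0.407 f [0.3 4.6 6.3] p [ 0.4832 -0.0457  0.1071] gw 0.0099 q6 15.7 rise 0.006+-0.012 f0 0.230 P<.02 0.90 P>.12 0.00
t 33.25 yaw 53.45 Mz 0.44 f [0.  4.3 6. ] p [ 0.4832 -0.0457  0.1071] gw 0.0102 q6 17.1 rise 0.126+-0.014 f0 0.339 P<.02 0.00 P>.12 0.66
t 33.38 yaw 52.11 Mz 0.448 f [-0.8  4.9  5.6] p [ 0.4832 -0.0457  0.1071] gw 0.0105 q6 18.4 rise 0.134+-0.014 f0 0.339 P<.02 0.00 P>.12 0.88
t 33.5 yaw 50.76 Mz 0.506 f [-0.1  4.1  5.8] p [ 0.4832 -0.0457  0.1071] gw 0.0099 q6 19.8 rise 0.149+-0.013 f0 0.339 P<.02 0.00 P>.12 0.98
t 33.62 yaw 49.41 Mz 0.477 f [-0.5  4.1  6.6] p [ 0.4832 -0.0457  0.1071] gw 0.0101 q6 21.1 rise 0.158+-0.013 f0 0.339 P<.02 0.00 P>.12 1.00
```

```bash
for i in 1 2 3 4; do python3 -m pendant '[[[0,0,0],[0,0,0.015]]]' >/dev/null; python3 ob.py 3; done
```

```text
t 33.75 yaw 48.06 Mz 0.51 f [0.4 3.9 4.8] p [ 0.4833 -0.0457  0.1071] gw 0.0097 q6 22.5 rise 0.170+-0.012 f0 0.339 P<.02 0.00 P>.12 1.00
t 33.88 yaw 46.71 Mz 0.468 f [0.8 3.3 6. ] p [ 0.4833 -0.0458  0.1071] gw 0.0101 q6 23.8 rise 0.177+-0.012 f0 0.339 P<.02 0.00 P>.12 1.00
t 34.0 yaw 45.36 Mz 0.522 f [0.1 4.3 5.9] p [ 0.4833 -0.0458  0.1071] gw 0.0101 q6 25.2 rise 0.189+-0.012 f0 0.339 P<.02 0.00 P>.12 1.00
t 34.12 yaw 44.01 Mz 0.522 f [0.  3.9 4.9] p [ 0.4833 -0.0458  0.1071] gw 0.0101 q6 26.5 rise 0.199+-0.012 f0 0.339 P<.02 0.00 P>.12 1.00
```

```bash
for i in 1 2; do python3 -m pendant '[[[0,0,0],[0,0,0.015]]]' >/dev/null; python3 ob.py 3; done; python3 -m pendant '[[[0,0,0],[0,0,0]],[[0,0,0],[0,0,0]]]' 0 60; python3 -m pendant '[[[0,0,-0.24],[0,0,0]],[[0,0,-0.24],[0,0,0]]]'; python3 plan.py .5133 .059 .155 -2.3 6
```

```text
t 34.25 yaw 42.66 Mz 0.522 f [-0.   3.7  5.5] p [ 0.4833 -0.0458  0.1071] gw 0.01 q6 27.9 rise 0.209+-0.012 f0 0.340 P<.02 0.00 P>.12 1.00
t 34.38 yaw 41.31 Mz 0.564 f [0.7 3.6 5.4] p [ 0.4833 -0.0458  0.1071] gw 0.0098 q6 29.2 rise 0.221+-0.012 f0 0.340 P<.02 0.00 P>.12 1.00
time_s: 34.62
position: [0.4827, -0.0462, 0.1064]
tool_rot: [[0.751, 0.661, -0.0], [0.661, -0.751, -0.0], [-0.0, 0.0, -1.0]]
ft_force: [0.2, 0.4, 0.8]
grip_width: 0.0428
time_s: 34.88
position: [0.4826, -0.0461, 0.1548]
tool_rot: [[0.751, 0.661, -0.001], [0.661, -0.751, -0.0], [-0.001, -0.0, -1.0]]
ft_force: [1.4, -0.4, 0.3]
grip_width: 0.0428
from [ 0.4826 -0.0461  0.1548] 41.4 dphi -43.7 row x 6 [[0.1187, -0.1442, -0.0003], [-0.0, 0.0001, 0.0809]] mm 18.7 deg 7.3
```

```bash
python3 -m pendant '[[[0.119,-0.144,0],[0,0,0.081]],[[0.119,-0.144,0],[0,0,0.081]],[[0.119,-0.144,0],[0,0,0.081]],[[0.119,-0.144,0],[0,0,0.081]],[[0.119,-0.144,0],[0,0,0.081]],[[0.119,-0.144,0],[0,0,0.081]],[[0,0,0],[0,0,0]]]'
python3 - <<'E'
from rig import env
from wk import *
d=env.get_image("wrist"); cv2.imwrite("pics/k_w.png",d["image"][:,:,::-1])
print(*knobs(d,85),sep="\n")
E
python3 plan.py .5133 .059 .107 -2.4 2
```

```text
time_s: 35.75
position: [0.5139, 0.0595, 0.1542]
tool_rot: [[0.999, -0.039, -0.0], [-0.039, -0.999, -0.0], [-0.0, 0.0, -1.0]]
ft_force: [0.7, -0.9, 0.6]
grip_width: 0.0427
(array([336.9,  34.1]), np.int32(3198), array([0.6204, 0.0255]), 97.2, array([0.0149, 0.0521]))
(array([280.6, 231.8]), np.int32(1913), array([0.5133, 0.0586]), 179.0, array([0.0124, 0.0577]))
from [0.5135 0.059  0.1542] -2.2 dphi -0.2 row x 2 [[-0.0009, 0.0002, 0.2359], [0.0001, 0.0002, 0.0012]] mm 23.6 deg 0.1
```

View pics/k_w.png

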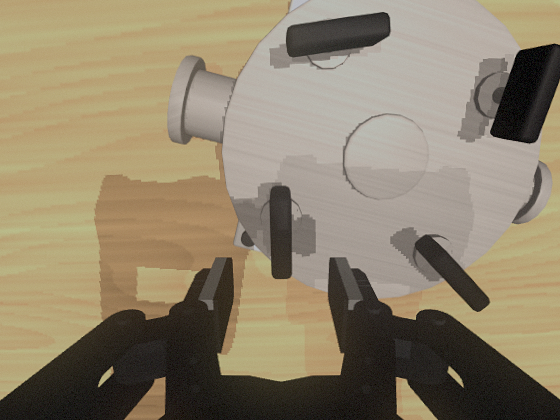

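Knob 2's bar is at (281,232), aligned with the tool to about a degree. Grip and turn.

```bash
python3 -m pendant '[[[-0.001,0,0.236],[0,0,0]],[[-0.001,0,0.236],[0,0,0]]]' 0 60
python3 -m pendant '[[[0,0,0],[0,0,0]],[[0,0,0],[0,0,0]],[[0,0,0],[0,0,0]]]' -1 60
rm -f logx.txt; python3 ob.py x; for i in 1 2; do python3 -m pendant '[[[0,0,0],[0,0,0.015]]]' >/dev/null; python3 ob.py x; done; for i in 1 2 3 4; do python3 -m pendant '[[[0,0,0],[0,0,0.015]]]' >/dev/null; python3 ob.py 2; done
```

```text
time_s: 36.05
position: [0.5131, 0.0584, 0.1068]
tool_rot: [[0.999, -0.039, 0.0], [-0.039, -0.999, -0.0], [0.0, 0.0, -1.0]]
ft_force: [1.2, -0.3, -0.6]
grip_width: 0.0425
time_s: 36.42
position: [0.5135, 0.0593, 0.108]
tool_rot: [[0.999, -0.04, 0.001], [-0.04, -0.999, 0.0], [0.001, -0.0, -1.0]]
ft_force: [-1.5, 3.1, -0.3]
grip_width: 0.0095
t 36.42 yaw 357.7 Mz 0.348 f [-1.5  3.1 -0.3] p [0.5135 0.0593 0.108 ] gw 0.0095 q6 85.7 
t 36.55 yaw 356.28 Mz 0.396 f [-1.4  4.1  3.2] p [0.5135 0.0593 0.108 ] gw 0.0097 q6 87.2 
t 36.67 yaw 354.88 Mz 0.451 f [-2.5  4.2  6.6] p [0.5135 0.0594 0.1079] gw 0.0101 q6 88.6 
t 36.8 yaw 353.53 Mz 0.494 f [-2.1  5.1  6.3] p [0.5135 0.0594 0.1079] gw 0.0101 q6 89.9 rise 0.133+-0.011 f0 0.357 P<.02 0.00 P>.12 0.91
t 36.92 yaw 352.18 Mz 0.426 f [-3.7  4.8  6.4] p [0.5135 0.0594 0.1079] gw 0.01 q6 91.3 rise 0.138+-0.011 f0 0.357 P<.02 0.00 P>.12 0.95
t 37.05 yaw 350.83 Mz 0.51 f [-2.5  4.1  6. ] p [0.5135 0.0594 0.1079] gw 0.0095 q6 92.6 rise 0.150+-0.011 f0 0.357 P<.02 0.00 P>.12 0.99
t 37.17 yaw 349.48 Mz 0.457 f [-3.3  5.4  6. ] p [0.5135 0.0594 0.1079] gw 0.01 q6 94.0 rise 0.158+-0.011 f0 0.357 P<.02 0.00 P>.12 1.00
```

```bash
for i in 1 2 3 4; do python3 -m pendant '[[[0,0,0],[0,0,0.015]]]' >/dev/null; python3 ob.py 2; done
```

```text
t 37.3 yaw 348.13 Mz 0.497 f [-3.4  5.7  7.2] p [0.5135 0.0595 0.1079] gw 0.0097 q6 95.3 rise 0.167+-0.011 f0 0.357 P<.02 0.00 P>.12 1.00
t 37.42 yaw 346.78 Mz 0.473 f [-2.4  5.   6. ] p [0.5135 0.0595 0.1079] gw 0.0097 q6 96.7 rise 0.174+-0.011 f0 0.357 P<.02 0.00 P>.12 1.00
t 37.55 yaw 345.43 Mz 0.527 f [-2.1  4.9  6.2] p [0.5135 0.0595 0.108 ] gw 0.0095 q6 98.0 rise 0.185+-0.011 f0 0.357 P<.02 0.00 P>.12 1.00
t 37.67 yaw 344.08 Mz 0.492 f [-3.2  5.7  5.7] p [0.5135 0.0595 0.1079] gw 0.0099 q6 99.4 rise 0.192+-0.011 f0 0.358 P<.02 0.00 P>.12 1.00
```

```bash
for i in 1 2 3; do python3 -m pendant '[[[0,0,0],[0,0,0.015]]]' >/dev/null; python3 ob.py 2; done; python3 -m pendant '[[[0,0,0],[0,0,0]],[[0,0,0],[0,0,0]]]' 0 60; python3 -m pendant '[[[0,0,-0.24],[0,0,0]],[[0,0,-0.24],[0,0,0]]]'; python3 plan.py .5871 -.0784 .155 -15.2 5
```

```text
t 37.8 yaw 342.73 Mz 0.513 f [-2.8  6.   6.3] p [0.5135 0.0596 0.1079] gw 0.01 q6 100.7 rise 0.201+-0.011 f0 0.358 P<.02 0.00 P>.12 1.00
t 37.92 yaw 341.39 Mz 0.556 f [-3.4  5.6  6.7] p [0.5135 0.0596 0.1079] gw 0.0098 q6 102.1 rise 0.211+-0.011 f0 0.358 P<.02 0.00 P>.12 1.00
t 38.05 yaw 340.04 Mz 0.513 f [-3.2  5.6  6.5] p [0.5135 0.0596 0.1079] gw 0.0099 q6 103.4 rise 0.218+-0.011 f0 0.359 P<.02 0.00 P>.12 1.00
time_s: 38.3
position: [0.5137, 0.0587, 0.1073]
tool_rot: [[0.94, -0.341, 0.001], [-0.341, -0.94, -0.001], [0.001, 0.0, -1.0]]
ft_force: [-1.3, -0.3, 0.1]
grip_width: 0.0425
time_s: 38.55
position: [0.5135, 0.0588, 0.1557]
tool_rot: [[0.94, -0.341, -0.0], [-0.341, -0.94, -0.0], [-0.0, 0.001, -1.0]]
ft_force: [-0.5, 0.1, 0.8]
grip_width: 0.0427
from [0.5135 0.0588 0.1557] -19.9 dphi 4.7 row x 5 [[0.225, 0.2153, 0.0015], [0.0001, 0.0, -0.0105]] mm 31.1 deg 0.9
```

```bash
python3 -m pendant '[[[0.225,0.215,0.001],[0,0,-0.01]],[[0.225,0.215,0.001],[0,0,-0.01]],[[0.225,0.215,0.001],[0,0,-0.01]],[[0.225,0.215,0.001],[0,0,-0.01]],[[0.225,0.215,0.001],[0,0,-0.01]],[[0,0,0],[0,0,0]]]'
python3 - <<'E'
from rig import env
from wk import *
d=env.get_image("wrist"); cv2.imwrite("pics/l_w.png",d["image"][:,:,::-1])
print(*knobs(d,85),sep="\n")
E
python3 plan.py .5872 -.0782 .107 -15.2 2
```

```text
time_s: 39.3
position: [0.5875, -0.0799, 0.1542]
tool_rot: [[0.963, -0.268, 0.0], [-0.268, -0.963, -0.001], [0.0, 0.001, -1.0]]
ft_force: [-0.1, 1.2, 0.0]
grip_width: 0.0428
(array([276. , 233.1]), np.int32(1887), array([ 0.5868, -0.078 ]), 166.0, array([0.0123, 0.0581]))
(array([ 92.2, 229.1]), np.int32(2285), array([0.6189, 0.0285]), 97.9, array([0.0141, 0.0637]))
from [ 0.5869 -0.0787  0.1543] -15.5 dphi 0.3 row x 2 [[0.0009, -0.0027, 0.2364], [0.0, 0.0002, -0.0017]] mm 23.6 deg 0.2
```

View pics/l_w.png

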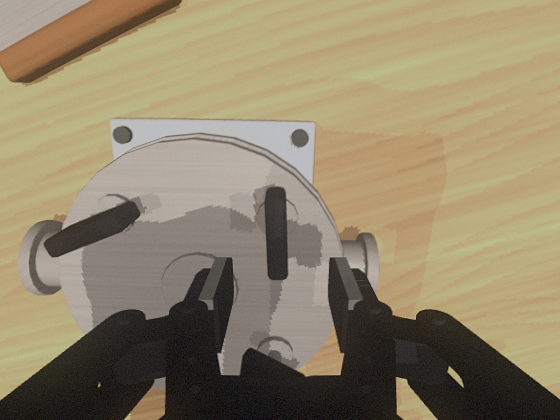

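Knob 4's bar is at (276,233), aligned. Grip and turn.

```bash
python3 -m pendant '[[[0,-0.002,0.236],[0,0,-0.002]],[[0,-0.002,0.236],[0,0,-0.002]]]' 0 60
python3 -m pendant '[[[0,0,0],[0,0,0]],[[0,0,0],[0,0,0]],[[0,0,0],[0,0,0]]]' -1 60
rm -f logx.txt; python3 ob.py x; for i in 1 2; do python3 -m pendant '[[[0,0,0],[0,0,0.015]]]' >/dev/null; python3 ob.py x; done; for i in 1 2 3 4; do python3 -m pendant '[[[0,0,0],[0,0,0.015]]]' >/dev/null; python3 ob.py 4; done
```

```text
time_s: 39.6
position: [0.5866, -0.0767, 0.1072]
tool_rot: [[0.966, -0.259, 0.0], [-0.259, -0.966, -0.0], [0.0, 0.0, -1.0]]
ft_force: [-1.0, -0.0, 0.8]
grip_width: 0.0425
time_s: 39.98
position: [0.5869, -0.0776, 0.1085]
tool_rot: [[0.966, -0.259, 0.0], [-0.259, -0.966, -0.001], [0.001, 0.001, -1.0]]
ft_force: [-3.0, -1.7, 0.8]
grip_width: 0.0101
t 39.98 yaw 344.98 Mz 0.271 f [-3.  -1.7  0.8] p [ 0.5869 -0.0776  0.1085] gw 0.0101 q6 86.1 
t 40.1 yaw 343.56 Mz 0.438 f [-5.2 -1.4  4.3] p [ 0.5869 -0.0776  0.1084] gw 0.0098 q6 87.5 
t 40.23 yaw 342.17 Mz 0.402 f [-5.4 -1.2  5.9] p [ 0.587  -0.0776  0.1084] gw 0.0102 q6 88.9 
t 40.35 yaw 340.82 Mz 0.45 f [-4.6 -0.7  6.1] p [ 0.5869 -0.0775  0.1084] gw 0.0099 q6 90.2 rise 0.106+-0.014 f0 0.361 P<.02 0.00 P>.12 0.17
t 40.48 yaw 339.48 Mz 0.498 f [-5.  -0.4  6.1] p [ 0.587  -0.0775  0.1084] gw 0.0103 q6 91.6 rise 0.120+-0.012 f0 0.360 P<.02 0.00 P>.12 0.54
t 40.6 yaw 338.13 Mz 0.444 f [-5.7 -0.1  5.7] p [ 0.587  -0.0775  0.1084] gw 0.0101 q6 92.9 rise 0.127+-0.013 f0 0.360 P<.02 0.00 P>.12 0.68
t 40.73 yaw 336.78 Mz 0.466 f [-5.7  0.   6.7] p [ 0.587  -0.0774  0.1084] gw 0.0096 q6 94.3 rise 0.136+-0.013 f0 0.361 P<.02 0.00 P>.12 0.89
```

```bash
for i in 1 2 3 4 5; do python3 -m pendant '[[[0,0,0],[0,0,0.015]]]' >/dev/null; python3 ob.py 4; done
```

```text
t 40.85 yaw 335.43 Mz 0.474 f [-5.1 -1.2  6. ] p [ 0.587  -0.0774  0.1084] gw 0.0098 q6 95.6 rise 0.144+-0.013 f0 0.361 P<.02 0.00 P>.12 0.96
t 40.98 yaw 334.08 Mz 0.426 f [-3.8  0.1  6.4] p [ 0.587  -0.0774  0.1084] gw 0.01 q6 97.0 rise 0.146+-0.014 f0 0.362 P<.02 0.00 P>.12 0.96
t 41.1 yaw 332.73 Mz 0.48 f [-5.1  0.2  6.1] p [ 0.587  -0.0774  0.1084] gw 0.0099 q6 98.3 rise 0.154+-0.013 f0 0.362 P<.02 0.00 P>.12 0.99
t 41.23 yaw 331.38 Mz 0.48 f [-4.9  0.2  5.6] p [ 0.587  -0.0773  0.1084] gw 0.0098 q6 99.7 rise 0.161+-0.013 f0 0.362 P<.02 0.00 P>.12 1.00
t 41.35 yaw 330.03 Mz 0.544 f [-4.9  1.   7. ] p [ 0.5871 -0.0773  0.1084] gw 0.01 q6 101.0 rise 0.174+-0.012 f0 0.362 P<.02 0.00 P>.12 1.00
```

```bash
for i in 1 2 3; do python3 -m pendant '[[[0,0,0],[0,0,0.015]]]' >/dev/null; python3 ob.py 4; done
```

```text
t 41.48 yaw 328.69 Mz 0.468 f [-5.   0.2  6.2] p [ 0.5871 -0.0773  0.1084] gw 0.0096 q6 102.4 rise 0.178+-0.013 f0 0.363 P<.02 0.00 P>.12 1.00
t 41.6 yaw 327.34 Mz 0.6 f [-4.4  0.9  6. ] p [ 0.5871 -0.0772  0.1084] gw 0.01 q6 103.7 rise 0.194+-0.012 f0 0.362 P<.02 0.00 P>.12 1.00
t 41.73 yaw 325.99 Mz 0.498 f [-4.2  0.9  6.3] p [ 0.5871 -0.0772  0.1084] gw 0.0096 q6 105.1 rise 0.200+-0.012 f0 0.363 P<.02 0.00 P>.12 1.00
```

```bash
for i in 1 2; do python3 -m pendant '[[[0,0,0],[0,0,0.015]]]' >/dev/null; python3 ob.py 4; done; python3 -m pendant '[[[0,0,0],[0,0,0]],[[0,0,0],[0,0,0]],[[0,0,0],[0,0,0]]]' 0 60; python3 -m pendant '[[[0,0,-0.24],[0,0,0]],[[0,0,-0.24],[0,0,0]],[[0,0,-0.3],[0,0,0]],[[0,0,-0.3],[0,0,0]],[[0,0,0],[0,0,0]]]'
python3 - <<'E'
import numpy as np
from scipy.optimize import curve_fit
start={1:175.2,3:117.1,2:63.9,4:29.5}
for k in (1,3,2,4):
    D=np.loadtxt(f"log{k}.txt"); th=np.radians((start[k]-D[:,0]+180)%360-180)
    for fix in(1,0):
        f=(lambda x,f0,b:f0+.5*np.maximum(0,x-b)) if fix else (lambda x,f0,b,s:f0+s*np.maximum(0,x-b))
        p,c=curve_fit(f,th,D[:,1],[.35,.9] if fix else [.35,.9,.5]); r=D[:,1]-f(th,*p)
        print(k,p.round(3),np.sqrt(np.diag(c)).round(3),"past",(th[-1]-p[1]).round(3),"end",th[-1].round(3),"sd",r.std().round(3))
E
```

```text
t 41.85 yaw 324.64 Mz 0.491 f [-4.1  0.2  5.8] p [ 0.5871 -0.0772  0.1084] gw 0.0101 q6 106.4 rise 0.205+-0.013 f0 0.364 P<.02 0.00 P>.12 1.00
t 41.98 yaw 323.29 Mz 0.525 f [-5.   1.5  5.5] p [ 0.5871 -0.0772  0.1084] gw 0.0097 q6 107.8 rise 0.211+-0.014 f0 0.365 P<.02 0.00 P>.12 1.00
time_s: 42.35
position: [0.5873, -0.0776, 0.1075]
tool_rot: [[0.802, -0.597, 0.0], [-0.597, -0.802, -0.0], [0.0, -0.0, -1.0]]
ft_force: [0.0, 0.6, 0.6]
grip_width: 0.0424
time_s: 42.98
position: [0.5879, -0.0778, 0.2177]
tool_rot: [[0.802, -0.597, 0.005], [-0.597, -0.802, -0.001], [0.005, -0.002, -1.0]]
ft_force: [0.6, 0.3, -1.6]
grip_width: 0.0425
1 [0.35  0.988] [0.008 0.024] past 0.424 end 1.412 sd 0.037
1 [0.345 0.828 0.308] [0.007 0.054 0.041] past 0.584 end 1.412 sd 0.031
3 [0.34  0.883] [0.006 0.017] past 0.44 end 1.323 sd 0.026
3 [0.34  0.841 0.426] [0.006 0.032 0.042] past 0.482 end 1.323 sd 0.025
2 [0.357 1.017] [0.006 0.02 ] past 0.447 end 1.464 sd 0.036
2 [0.355 0.892 0.314] [0.006 0.044 0.038] past 0.572 end 1.464 sd 0.032
4 [0.365 0.736] [0.008 0.025] past 0.42 end 1.156 sd 0.041
4 [0.363 0.61  0.322] [0.008 0.051 0.045] past 0.546 end 1.156 sd 0.035
```

All four are tightened. Refitting the logged moments puts every knob at 0.42–0.45 rad past its bite. One last look before handing in.

Run:
```python
from rig import env
from wk import *
d=env.get_image("top"); cv2.imwrite("pics/z_top.png",d["image"][:,:,::-1])
o=env.observe(); print(o["ft_force"].round(1),o["position"].round(3),o["qvel"].round(1),o["time_s"])
```

```text
[-0.3 -1.  -1.3] [ 0.587 -0.078  0.216] [-0.1  1.5  2.2 -0.  -0.4  0. ] 43.025
```

View pics/z_top.png

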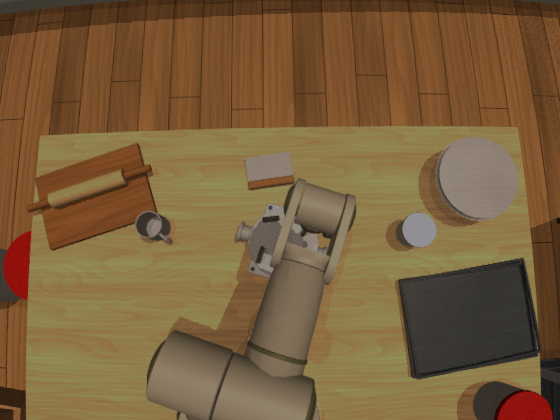

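The jug (152,227), tub (418,230) and scraper (270,170) are unmoved, and the gripper is open and clear above the pump.

Run:
```python
from rig import env
print(env.close_job())
```

```text
the job is handed in; nothing more can be done
None
```

I tightened all four knobs clockwise in the crosswise order 1‑3‑2‑4, first to snug and then firmly, and handed the job in at about 43 s with the gripper open and clear. In the last picture the jug, tub and scraper had not moved.

| Knob | Rise when snug, round one (Nm, est.) | Rise when tight, round two (Nm, est.) | Past the bite (rad, est.) |
|---|---|---|---|
| 1 | 0.08 | 0.21 | 0.42 |
| 3 | 0.09 | 0.22 | 0.44 |
| 2 | 0.10 | 0.22 | 0.45 |
| 4 | 0.07 | 0.21 | 0.42 |

These use the given climb of 0.5 Nm per rad. The aims were 0.07 Nm for snug and 0.22 Nm (0.44 rad past the bite) for tight.

**What disagreed:** single moment readings were noisy, about 0.03 Nm. When I let the fit choose the climb, it came out at only 0.31–0.43 Nm per rad. That puts the knobs 0.48–0.58 rad past the bite; knob 1 (0.584) sits right at the 0.58 limit. The last raw readings suggested a rise of about 0.17–0.20 Nm, inside the 0.15–0.29 band.

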